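# Unpack the setter's travel tray onto the bench rack

## Robot

A 6-joint arm with a two-finger parallel gripper is mounted at the origin on the work surface. World frame = base frame: x ahead of the robot, y to its left, z up, the work surface at z = 0. Lengths are in mm, angles in degrees, forces in N, time in s.
With the tool pointing down it reaches from about 275 to 975 mm from the base axis. Payload 8.4 kg.
Tool frame: the origin (TCP) lies on the centre line of the jaws, within the pads' length; the fingertips stand 22 mm ahead of it and the grasp point (between the pads) lies 3 mm ahead of it; z points along the fingers, y is the line along which they close (so a half turn about z gives the same grasp; the last joint's range is limited). The gripper opens to 92 mm and grips with 3 to 60 N. Pads are 20 mm wide; open, the fingers measure 128 mm over their backs; the gripper's body (75 mm by 189 mm) begins 69 mm behind the grasp point.
Start: joints at [-74.106, 20.225, 93.587, -0, 66.188, -0.138], TCP at [172.601, -600.697, 199.083] pointing down, gripper open.
Joint ranges: [-150.9, 150.9], [-52.94, 120.26], [3.33, 152.33], [-74.26, 254.26], [0, 154.13], [-172.89, 172.89]. Speed limits (degrees/s): [127.2, 127.2, 159.86, 180, 180, 180].

## Interface

Orientations are given as [roll, pitch, yaw] about the fixed x, y, z axes, in that order (R = Rz(yaw) Ry(pitch) Rx(roll)).
In Python, from workcell import manip gives the robot as it stands.
- The arm moves only by the shell command python3 -m crank 'ROWS'. ROWS is JSON, a list of rows, each an object of numbers: "dx", "dy", "dz": the shift along the tool's x, y, z scaled (see below); "wx", "wy", "wz": the turn, a rotation vector about the tool's x, y, z scaled (see below); "jaw": the opening, from 0 (shut) to 1 (fully open). A call has exactly 5 rows; each row shifts and turns the commanded pose from where the row before left it, along the tool's axes as they then stand; what a row does not reach is not made up. The controller multiplies each number of a shift by 100 mm and each number of a turn by 0.5 rad. A row lasts 1/12 s, in which the tool goes at most 41.7 mm and 7.16 degrees, less where a joint would pass 70% of its speed; a pose out of reach is approached as far as the arm can. A call with a number of a shift or a turn outside -1 to 1 is refused whole. A call with a gripper value outside its range is refused whole. The fingers move at their own pace and stop on an object; the grip force is fixed at half the most. Time passes only in rows, so rows that do not move let the fingers close, or fill a call up. It gives the time, the measured TCP pose, the force, the opening and the grip force at its end, in the units of the state.
- manip.get_obs(): the state, without advancing time (a new reading comes with each control period).
- manip.capture(name): name is "scene" or "top"; returns a dict with "image" (480x640x3 uint8, red, green, blue), "depth" (480x640 float32, mm along the optical axis (not along the pixel's ray), 0 where there is no reading), "fx", "fy", "cx", "cy" (pixels), "k1" (the pictures are not rectified: a ray, as slopes to the right and down, at radius r is drawn at 1 + k1 r^2 times it, then the intrinsics apply), "rvec" (rotation vector, rad) and "tvec" (3), from world to camera coordinates, as OpenCV has them. Camera axes: x right, y down, z forward; pixel columns grow to the right and rows downward; lengths in mm; the calibration is good to about 2 mm. A picture is of the moment at which its call begins.
- manip.finish_job(): hands the job in; it is judged then, once.
Trained networks look in a picture, given as the dict that the camera call returned (one of the last four; its "shot" number tells which), for a name from the list of things; names that differ only in an ending like _2 or _b are one class to them, and where a whole thing is asked for, a point or a joint stands for the part that bears it (a point fixed in the world has none). Each returns a list of dicts, best first, with "confidence" (0 to 1); they miss things now and then, are a little off and sometimes report something else, mostly with a low value. They report only what shows in the picture. A call takes as long as a camera call. They do not tell look-alikes from the thing itself.
- manip.find_in(picture, query): "point" ([column, row] as shares, 0 to 1, of the picture: columns of its width, rows of its height, amid what is visible of it).
The state is a dict: "t": time; "qpos": joint angles; "joint_velocities": joint speeds; "tau": joint torques, N m; "position": TCP position; "orientation": TCP orientation; "force": force on the tool from outside, world axes, zero at the start; "torque": the same for the moment, N m; "width": opening from 0.0 (shut) to 1.0 (fully open); "grasp_force": force on a finger pad.
Only numpy, scipy, OpenCV 4.12 (cv2) and the standard library are available. Lean on these libraries where they do the work, as an engineer would, in place of code of your own. Each camera call takes 0.05 s, during which the arm holds its last target. There are 200 camera calls.

## Task

Unpack the stone setter's travel tray onto the wooden bench rack: first lift the hold-down bar straight up off its two pins, keeping it level, and lay it lengthwise in the trough at the back of the rack. Then move the four hand tools into the rack's four cradles, handles towards the robot, in the same left-to-right order as they lie in the tray. Set everything down gently, without dropping it.

Things in the scene. Friction and masses are not known exactly. Their poses are not given: they have to be found in the camera images.
- tool_red: Red-handled graver (square steel bar), 154 mm long, 55 g. Origin: on its axis, mid handle, near its balance; x points to the tip. It may roll. Handle 22 mm thick from -38 to +20 mm, ends at -42, +42; shank 8 mm thick, +46 to +112. Starts level in the tray, handle to the robot, axis 52 mm up, 60 mm from the next. Grasp across the handle at the origin (supports are 25 mm off).
- tool_yellow: Yellow-handled burnisher (smooth oval steel point), 154 mm long, 55 g. Origin: on its axis, mid handle, near its balance; x points to the tip. It may roll. Handle 22 mm thick from -38 to +20 mm, ends at -42, +42; shank 8 mm thick, +46 to +112. Starts level in the tray, handle to the robot, axis 52 mm up, 60 mm from the next. Grasp across the handle at the origin (supports are 25 mm off).
- tool_green: Green-handled scraper (dark tapered point), 154 mm long, 55 g. Origin: on its axis, mid handle, near its balance; x points to the tip. It may roll. Handle 22 mm thick from -38 to +20 mm, ends at -42, +42; shank 8 mm thick, +46 to +112. Starts level in the tray, handle to the robot, axis 52 mm up, 60 mm from the next. Grasp across the handle at the origin (supports are 25 mm off).
- tool_blue: Blue-handled bezel pusher (square steel nose), 154 mm long, 55 g. Origin: on its axis, mid handle, near its balance; x points to the tip. It may roll. Handle 22 mm thick from -38 to +20 mm, ends at -42, +42; shank 8 mm thick, +46 to +112. Starts level in the tray, handle to the robot, axis 52 mm up, 60 mm from the next. Grasp across the handle at the origin (supports are 25 mm off).
- carrier_red: Fixed black cradle of the travel tray, with a red tab at its robot end: where the red tool is packed. 169 x 34 mm; origin at the centre of its underside, 6 mm above the bench; x away from the robot along the tool, y to the left along the row. The packed tool's origin is at x -35, z 46 mm. Four carriers stand 60 mm apart in an order that changes.
- carrier_yellow: Fixed black cradle of the travel tray, with a yellow tab at its robot end: where the yellow tool is packed. 169 x 34 mm; origin at the centre of its underside, 6 mm above the bench; x away from the robot along the tool, y to the left along the row. The packed tool's origin is at x -35, z 46 mm. Four carriers stand 60 mm apart in an order that changes.
- carrier_green: Fixed black cradle of the travel tray, with a green tab at its robot end: where the green tool is packed. 169 x 34 mm; origin at the centre of its underside, 6 mm above the bench; x away from the robot along the tool, y to the left along the row. The packed tool's origin is at x -35, z 46 mm. Four carriers stand 60 mm apart in an order that changes.
- carrier_blue: Fixed black cradle of the travel tray, with a blue tab at its robot end: where the blue tool is packed. 169 x 34 mm; origin at the centre of its underside, 6 mm above the bench; x away from the robot along the tool, y to the left along the row. The packed tool's origin is at x -35, z 46 mm. Four carriers stand 60 mm apart in an order that changes.
- rack: Fixed pale wood rack, 224 x 296 mm. Origin: underside centre, on the bench; x away from the robot, y left. Four V cradles at y +90, +30, -30, -90 mm, cut in boards at x -94 and +21 (tops 50, 58 mm high). A placed tool's origin is at x -64, z 50 mm, tip to +x; it settles level. Trough for the bar: centre x +80, y 0; floor z 12; inside 54 (x) by 285 mm (y); lips 10 mm high.
- bar: Aluminium hold-down bar, 20 (x) x 254 (y) x 8 mm, 140 g; orange grip mid-bar, 18 (x) x 40 (y) mm, top 42 mm above the bar's underside. Origin: underside centre. Starts 58 mm up, lying across the tools' shanks; a 6.5 mm pin at each end (y +-115) stands in a 9 mm hole, to 24 mm above the underside: raise 30 mm before moving aside. Grasp across x, 30 mm above the underside.
Things that resemble listed ones, but are neither listed nor needed, are in the scene too. There is more than one size of the tool_blue; the job needs the smaller.

How it is judged (in metres and radians):
On the way:
1. the hold-down bar lies in the rack's trough while all four tools are still in the tray (x of bar in the frame of rack between 0.062 and 0.098 m and y of bar in the frame of rack between -0.018 and 0.018 m and z of bar in the frame of rack between 0.007 and 0.017 m and angle between bar's own z axis and vertical below 0.1 rad and linear speed of bar below 0.03 m/s and distance between tool_red and carrier_red below 0.075 m and z of tool_red in the frame of carrier_red between 0.04 and 0.052 m and distance between tool_yellow and carrier_yellow below 0.075 m and z of tool_yellow in the frame of carrier_yellow between 0.04 and 0.052 m and distance between tool_green and carrier_green below 0.075 m and z of tool_green in the frame of carrier_green between 0.04 and 0.052 m and distance between tool_blue and carrier_blue below 0.075 m and z of tool_blue in the frame of carrier_blue between 0.04 and 0.052 m), for 0.2 s.
At the end, for the whole second after the job is handed in: Bar flat in the trough (18 mm of its centre in x and y). Each tool level (6 degrees) in a rack cradle, handle to the robot, within 10 mm of the cradle line, 15 mm along it, 6 mm in height; left-to-right order as their carriers. All at rest (x of bar in the frame of rack between 0.062 and 0.098 m and y of bar in the frame of rack between -0.018 and 0.018 m and z of bar in the frame of rack between 0.007 and 0.017 m and angle between bar's own z axis and vertical below 0.1 rad and linear speed of each of bar, tool_red, tool_yellow, tool_green, tool_blue below 0.03 m/s and x of tool_red in the frame of rack between -0.079 and -0.049 m and z of tool_red in the frame of rack between 0.044 and 0.056 m and angle between tool_red's own x axis and vertical between 1.471 and 1.671 rad and ((y of tool_red in the frame of rack between 0.08 and 0.1 m and y of carrier_yellow in the frame of carrier_red between -0.21 and 0.03 m and y of carrier_green in the frame of carrier_red between -0.21 and 0.03 m and y of carrier_blue in the frame of carrier_red between -0.21 and 0.03 m) or (y of tool_red in the frame of rack between 0.02 and 0.04 m and y of carrier_yellow in the frame of carrier_red between -0.15 and 0.09 m and y of carrier_green in the frame of carrier_red between -0.15 and 0.09 m and y of carrier_blue in the frame of carrier_red between -0.15 and 0.09 m) or (y of tool_red in the frame of rack between -0.04 and -0.02 m and y of carrier_yellow in the frame of carrier_red between -0.09 and 0.15 m and y of carrier_green in the frame of carrier_red between -0.09 and 0.15 m and y of carrier_blue in the frame of carrier_red between -0.09 and 0.15 m) or (y of tool_red in the frame of rack between -0.1 and -0.08 m and y of carrier_yellow in the frame of carrier_red between -0.03 and 0.21 m and y of carrier_green in the frame of carrier_red between -0.03 and 0.21 m and y of carrier_blue in the frame of carrier_red between -0.03 and 0.21 m)) and x of tool_yellow in the frame of rack between -0.079 and -0.049 m and z of tool_yellow in the frame of rack between 0.044 and 0.056 m and angle between tool_yellow's own x axis and vertical between 1.471 and 1.671 rad and ((y of tool_yellow in the frame of rack between 0.08 and 0.1 m and y of carrier_red in the frame of carrier_yellow between -0.21 and 0.03 m and y of carrier_green in the frame of carrier_yellow between -0.21 and 0.03 m and y of carrier_blue in the frame of carrier_yellow between -0.21 and 0.03 m) or (y of tool_yellow in the frame of rack between 0.02 and 0.04 m and y of carrier_red in the frame of carrier_yellow between -0.15 and 0.09 m and y of carrier_green in the frame of carrier_yellow between -0.15 and 0.09 m and y of carrier_blue in the frame of carrier_yellow between -0.15 and 0.09 m) or (y of tool_yellow in the frame of rack between -0.04 and -0.02 m and y of carrier_red in the frame of carrier_yellow between -0.09 and 0.15 m and y of carrier_green in the frame of carrier_yellow between -0.09 and 0.15 m and y of carrier_blue in the frame of carrier_yellow between -0.09 and 0.15 m) or (y of tool_yellow in the frame of rack between -0.1 and -0.08 m and y of carrier_red in the frame of carrier_yellow between -0.03 and 0.21 m and y of carrier_green in the frame of carrier_yellow between -0.03 and 0.21 m and y of carrier_blue in the frame of carrier_yellow between -0.03 and 0.21 m)) and x of tool_green in the frame of rack between -0.079 and -0.049 m and z of tool_green in the frame of rack between 0.044 and 0.056 m and angle between tool_green's own x axis and vertical between 1.471 and 1.671 rad and ((y of tool_green in the frame of rack between 0.08 and 0.1 m and y of carrier_red in the frame of carrier_green between -0.21 and 0.03 m and y of carrier_yellow in the frame of carrier_green between -0.21 and 0.03 m and y of carrier_blue in the frame of carrier_green between -0.21 and 0.03 m) or (y of tool_green in the frame of rack between 0.02 and 0.04 m and y of carrier_red in the frame of carrier_green between -0.15 and 0.09 m and y of carrier_yellow in the frame of carrier_green between -0.15 and 0.09 m and y of carrier_blue in the frame of carrier_green between -0.15 and 0.09 m) or (y of tool_green in the frame of rack between -0.04 and -0.02 m and y of carrier_red in the frame of carrier_green between -0.09 and 0.15 m and y of carrier_yellow in the frame of carrier_green between -0.09 and 0.15 m and y of carrier_blue in the frame of carrier_green between -0.09 and 0.15 m) or (y of tool_green in the frame of rack between -0.1 and -0.08 m and y of carrier_red in the frame of carrier_green between -0.03 and 0.21 m and y of carrier_yellow in the frame of carrier_green between -0.03 and 0.21 m and y of carrier_blue in the frame of carrier_green between -0.03 and 0.21 m)) and x of tool_blue in the frame of rack between -0.079 and -0.049 m and z of tool_blue in the frame of rack between 0.044 and 0.056 m and angle between tool_blue's own x axis and vertical between 1.471 and 1.671 rad and ((y of tool_blue in the frame of rack between 0.08 and 0.1 m and y of carrier_red in the frame of carrier_blue between -0.21 and 0.03 m and y of carrier_yellow in the frame of carrier_blue between -0.21 and 0.03 m and y of carrier_green in the frame of carrier_blue between -0.21 and 0.03 m) or (y of tool_blue in the frame of rack between 0.02 and 0.04 m and y of carrier_red in the frame of carrier_blue between -0.15 and 0.09 m and y of carrier_yellow in the frame of carrier_blue between -0.15 and 0.09 m and y of carrier_green in the frame of carrier_blue between -0.15 and 0.09 m) or (y of tool_blue in the frame of rack between -0.04 and -0.02 m and y of carrier_red in the frame of carrier_blue between -0.09 and 0.15 m and y of carrier_yellow in the frame of carrier_blue between -0.09 and 0.15 m and y of carrier_green in the frame of carrier_blue between -0.09 and 0.15 m) or (y of tool_blue in the frame of rack between -0.1 and -0.08 m and y of carrier_red in the frame of carrier_blue between -0.03 and 0.21 m and y of carrier_yellow in the frame of carrier_blue between -0.03 and 0.21 m and y of carrier_green in the frame of carrier_blue between -0.03 and 0.21 m))); the robot touches nothing.
It fails at once if the hold-down bar is cocked (tilted more than 11 degrees) (angle between bar's own z axis and vertical above 0.2 rad).
It fails at once if the bar or a tool is dropped (falls freely at more than 0.7 m/s) ((linear speed of bar above 0.7 m/s and contact force between the fingers and bar below 0.2 N) or (linear speed of tool_red above 0.7 m/s and contact force between the fingers and tool_red below 0.2 N) or (linear speed of tool_yellow above 0.7 m/s and contact force between the fingers and tool_yellow below 0.2 N) or (linear speed of tool_green above 0.7 m/s and contact force between the fingers and tool_green below 0.2 N) or (linear speed of tool_blue above 0.7 m/s and contact force between the fingers and tool_blue below 0.2 N)).
It also fails if it takes over 128 s, if anything falls off the work surface, if the arm or the gripper's body presses on something with over 40 N, if the wrist force passes 120 N, or if a joint passes its speed limit or range.

## Working session

There is one attempt and no reset: what is moved stays moved. The work goes in short steps, Python scripts to look and compute and a shell command to move; the robot and the scene stay as the last step left them, time stands still between calls to the robot, and variables do not carry over. Pictures are saved under pics/ and viewed, at most 14 in all, crops included, and the job is handed in when it is done.

```bash
mkdir -p pics; cat > h.py <<'E'
import numpy as np, cv2
from workcell import manip
from scipy.spatial.transform import Rotation as R
def save(p,f,crop=None,scale=1):
    im=p['image'][:,:,::-1]
    if crop: im=im[crop[1]:crop[3],crop[0]:crop[2]]
    im=cv2.resize(im,None,fx=scale,fy=scale,interpolation=cv2.INTER_CUBIC); cv2.imwrite('pics/'+f,im)
def ray(p,u,v):
    x,y=(u-p['cx'])/p['fx'],(v-p['cy'])/p['fy']; a,b=x,y
    for _ in range(20):
        s=1+p['k1']*(a*a+b*b); a,b=x/s,y/s
    return np.array([a,b,1.0])
def M(p): return R.from_rotvec(np.ravel(p['rvec'])).as_matrix(), np.ravel(p['tvec'])
def at_depth(p,u,v,d=None):
    if d is None:
        w=p['depth'][int(v)-1:int(v)+2,int(u)-1:int(u)+2]; d=np.median(w[w>0])
    m,t=M(p); return m.T@(ray(p,u,v)*d-t)
def at_z(p,u,v,z):
    m,t=M(p); c=-m.T@t; r=m.T@ray(p,u,v); return c+r*(z-c[2])/r[2]
def cloud(p):
    d=p['depth']; v,u=np.mgrid[0:480,0:640]; x,y=(u-p['cx'])/p['fx'],(v-p['cy'])/p['fy']; a,b=x,y
    for _ in range(20):
        s=1+p['k1']*(a*a+b*b); a,b=x/s,y/s
    m,t=M(p); P=(np.stack([a*d,b*d,d],-1)-t)@m; P[d<=0]=np.nan; return P
def proj(p,X):
    m,t=M(p); c=m@np.array(X)+t; a,b=c[0]/c[2],c[1]/c[2]; s=1+p['k1']*(a*a+b*b); return p['fx']*a*s+p['cx'],p['fy']*b*s+p['cy']
E
python3 - <<'E'
from h import *
for n in('scene','top'):
    p=manip.capture(n); save(p,n+'1.png'); print(n,p['fx'],p['k1'],-M(p)[0].T@M(p)[1])
    for q in ['bar','rack','tool_red','tool_yellow','tool_green','tool_blue','carrier_red','carrier_yellow','carrier_green','carrier_blue']:
        for r in manip.find_in(p,q)[:3]:
            u,v=r['point'][0]*640,r['point'][1]*480
            try: print(q,round(r['confidence'],2),round(u),round(v),at_depth(p,u,v).round(0))
            except Exception as e: print(q,r,e)
o=manip.get_obs(); print(o['position'],o['orientation'],o['width'])
E
```

```text
scene 519.8181254535444 -0.07540691253843038 [ 815.37797777 -363.70385846  978.93725437]
bar 0.58 392 253 [595. 170.  90.]
bar 0.27 368 266 [552. 159.  13.]
rack 0.75 268 394 [ 565. -194.   51.]
tool_red 0.66 366 251 [541. 160.  61.]
tool_yellow 0.88 350 275 [547.  93.  62.]
tool_yellow 0.18 391 256 [596. 168.  83.]
tool_green 0.83 377 233 [535. 213.  62.]
tool_green 0.54 381 250 [552. 211.  11.]
tool_blue 0.77 365 123 [313. 506.  28.]
tool_blue 0.71 391 216 [536. 270.  60.]
tool_blue 0.25 371 265 [555. 165.  11.]
carrier_red 0.6 369 267 [556. 158.  13.]
carrier_yellow 0.88 356 290 [564.  96.  11.]
carrier_yellow 0.57 353 276 [553.  94.  61.]
carrier_green 0.87 376 247 [539. 212.  11.]
carrier_blue 0.93 394 229 [546. 274.  12.]
top 441.1441978124553 0.013348046168723583 [ 336.48715852   99.35246668 1218.3712072 ]
bar 0.64 295 189 [586. 188. 100.]
bar 0.38 430 212 [ 537. -176.   12.]
rack 0.69 428 213 [ 535. -171.   11.]
tool_red 0.56 311 210 [538. 151.  63.]
tool_yellow 0.79 331 212 [532.  96.  63.]
tool_green 0.86 282 214 [536. 233.   5.]
tool_blue 0.79 264 210 [538. 274.  62.]
tool_blue 0.64 176 299 [305. 514.  27.]
carrier_red 0.56 315 216 [528. 142.  12.]
carrier_yellow 0.65 299 191 [582. 179.  95.]
carrier_yellow 0.63 332 221 [506.  95.  64.]
carrier_green 0.74 289 222 [506. 208.  62.]
carrier_green 0.19 263 212 [531. 277.  63.]
carrier_blue 0.72 269 217 [525. 267.  14.]
carrier_blue 0.43 309 209 [539. 155.  63.]
[ 172.5897441  -600.69321976  199.10685744] [1.79999533e+02 1.26950754e-03 1.60305253e+01] 1.000688116309489
```

View pics/scene1.png

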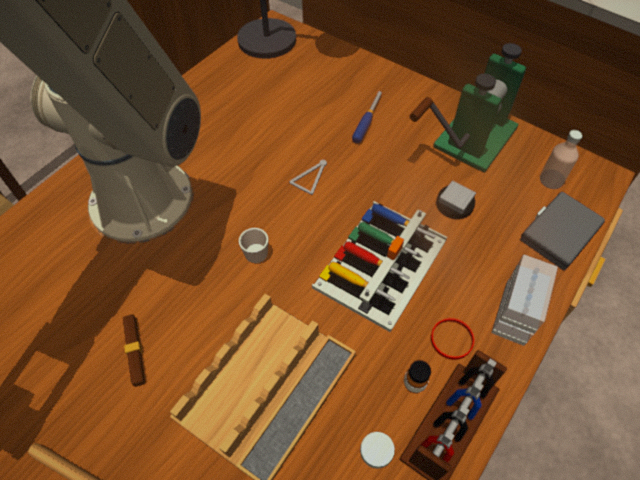

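View pics/top1.png

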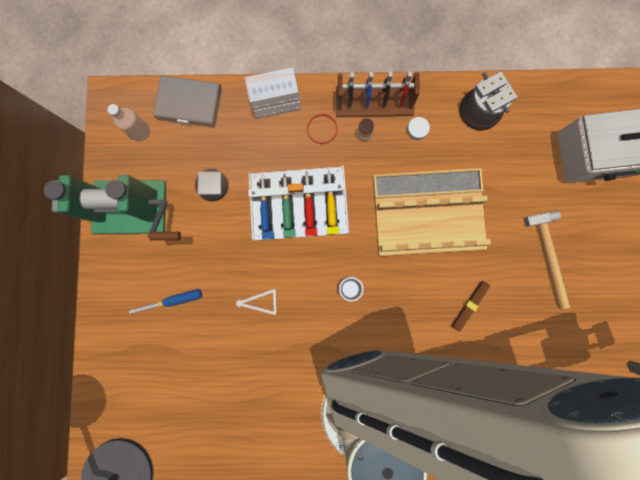

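The top view shows the tray with, left to right, blue (265,213), green (288,214), red (310,213) and yellow (332,211). The bar lies across it with its orange grip at (296,188), and the rack is at (430,212). What could be taken for the wanted things: the loose big blue-handled screwdriver (180,298) and the blue tool in the dark stand (368,92), against tool_blue at (265,213). For the bar, there is only the silver one with the orange grip. I choose the tools in the tray and will now check them in a close crop and measure.

```bash
python3 - <<'E'
from h import *
def line(P): # PCA xy
    c=np.median(P[:,:2],0); w=P[:,:2]-P[:,:2].mean(0); e=np.linalg.eigh(w.T@w)[1][:,-1]; return P[:,:2].mean(0).round(1),c.round(1),np.degrees(np.arctan2(e[1],e[0])).round(2),np.ptp(P[:,:2]@e).round(0),len(P)
for n in('top','scene'):
    p=manip.capture(n); C=cloud(p); hsv=cv2.cvtColor(p['image'],cv2.COLOR_RGB2HSV).astype(int); h,s,v=hsv[...,0],hsv[...,1],hsv[...,2]; x,y,z=C[...,0],C[...,1],C[...,2]
    tray=(x>420)&(x<680)&(y>40)&(y<330)
    for nm,m in dict(red=((h<4)|(h>175)),yellow=(h>22)&(h<34),green=(h>50)&(h<95),blue=(h>105)&(h<130)).items():
        m=m&tray&(s>130)&(z>50)&(z<75); print(n,nm,line(C[m]), 'top z',np.nanpercentile(z[m],95).round(1))
    g=tray&(h>5)&(h<18)&(s>170)&(z>75); print(n,'grip',line(C[g]),C[g].min(0).round(),C[g].max(0).round())
    b=tray&(s<60)&(z>60)&(z<76)&(x>550); print(n,'bar',line(C[b]),np.nanmedian(z[b]).round(1))
    f=(x>400)&(x<720)&(y<-10)&(y>-360)&(z>4)&(z<25); grey=f&(s<70)&(z<20); print(n,'trough',line(C[grey]),np.nanmedian(z[grey]).round(1),cv2.minAreaRect(C[grey][:,:2].astype(np.float32)))
    r=(x>400)&(x<720)&(y<-10)&(y>-360)&(z>5)&(z<65); print(n,'rack',cv2.minAreaRect(C[r][:,:2].astype(np.float32)))
    t=tray&(z>3); print(n,'tray',cv2.minAreaRect(C[t][:,:2].astype(np.float32)))
    hi=r&(z>40); print(n,'boards',np.nanpercentile(z[hi],[50,99]))
    if n=='top': save(p,'crop1.png',(240,150,500,270),3)
E
```

```text
top red (array([530.1, 154.7]), array([529.7, 154.7]), np.float64(-176.36), np.float64(79.0), 230) top z 65.0
top yellow (array([536.3,  95.5]), array([535.7,  96.2]), np.float64(-177.08), np.float64(83.0), 144) top z 66.4
  return _methods._mean(a, axis=axis, dtype=dtype,
  ret = um.true_divide(
<stdin>:3: RuntimeWarning: Mean of empty slice.
Traceback (most recent call last):
ValueError: zero-size array to reduction operation maximum which has no identity
```

```bash
cat > meas.py <<'E'
from h import *
def line(P):
    if len(P)<5: return len(P)
    w=P[:,:2]-P[:,:2].mean(0); e=np.linalg.eigh(w.T@w)[1][:,-1]; e=e*np.sign(e[np.argmax(abs(e))]); s=P[:,:2]@e
    return 'mean',P[:,:2].mean(0).round(1),'ang',round(float(np.degrees(np.arctan2(e[1],e[0]))),2),'len',np.ptp(s).round(0),'n',len(P),'ztop',np.percentile(P[:,2],[50,97]).round(1)
def rect(P):
    c,s,a=cv2.minAreaRect(P[:,:2].astype(np.float32)); return np.round(c,1),np.round(s,1),round(a,2)
def run(n,crop=None):
    p=manip.capture(n); C=cloud(p); hsv=cv2.cvtColor(p['image'],cv2.COLOR_RGB2HSV).astype(int); h,s,v=hsv[...,0],hsv[...,1],hsv[...,2]; x,y,z=C[...,0],C[...,1],C[...,2]
    area=(x>420)&(x<720)&(y>-360)&(y<330)
    for nm,m in dict(red=((h<4)|(h>175)),yellow=(h>22)&(h<34),green=(h>50)&(h<95),blue=(h>105)&(h<130)).items():
        m=m&area&(s>90)&(z>48)&(z<75)&((nm!='yellow')|(s>190)); print(n,nm,line(C[m]))
    g=area&(h>5)&(h<18)&(s>170)&(z>75); print(n,'grip',line(C[g]),rect(C[g]) if g.sum()>4 else '')
    b=area&(s<60)&(z>58)&(z<76)&(x>550); print(n,'bar',line(C[b]))
    R_=area&(y<-10)
    t=R_&(z>2)&(z<20)&(s<80); print(n,'trough',line(C[t]),rect(C[t]) if t.sum()>4 else '')
    t=R_&(z>6)&(z<65); print(n,'rack',rect(C[t]))
    t=area&(y>30)&(z>3); print(n,'tray',rect(C[t]))
    for k in(40,53): 
        t=R_&(z>k)&(z<62); print(n,'boards>',k,line(C[t]))
    return p,C
if __name__=='__main__':
    p,C=run('top'); save(p,'crop1.png',(240,150,500,270),3); run('scene')
E
python3 meas.py
```

```text
top red ('mean', array([529.3, 154.6]), 'ang', 3.47, 'len', np.float64(79.0), 'n', 240, 'ztop', array([60.1, 65.4]))
top yellow ('mean', array([536. ,  95.5]), 'ang', 3.01, 'len', np.float64(82.0), 'n', 146, 'ztop', array([61.4, 65.8]))
top green ('mean', array([524.5, 213.8]), 'ang', 3.69, 'len', np.float64(78.0), 'n', 196, 'ztop', array([61.3, 65.2]))
top blue ('mean', array([522.7, 273.2]), 'ang', 4.09, 'len', np.float64(80.0), 'n', 222, 'ztop', array([60.3, 65.5]))
top grip ('mean', array([590.1, 189. ]), 'ang', 92.79, 'len', np.float64(36.0), 'n', 84, 'ztop', array([ 99.7, 103.7])) (array([590.2, 188.3]), array([15.7, 36.6]), 6.01)
top bar ('mean', array([591.8, 187.6]), 'ang', 93.86, 'len', np.float64(254.0), 'n', 686, 'ztop', array([65.7, 70.6]))
top trough ('mean', array([ 618.9, -172.9]), 'ang', 93.08, 'len', np.float64(284.0), 'n', 1897, 'ztop', array([13. , 17.6])) (array([ 619.1, -172.3]), array([ 54.5, 284.4]), 2.95)
top rack (array([ 569.9, -186.9]), array([297. , 343.4]), 0.12)
top tray (array([570.4, 179.5]), array([299.7, 298.2]), 89.61)
top boards> 40 ('mean', array
[... 875 characters left out ...]
), 1.21)
scene bar ('mean', array([595.6, 172.6]), 'ang', 93.41, 'len', np.float64(255.0), 'n', 867, 'ztop', array([66.2, 69.7]))
scene trough ('mean', array([ 615.8, -179.1]), 'ang', 92.87, 'len', np.float64(285.0), 'n', 4187, 'ztop', array([13.2, 16.6])) (array([ 614.8, -170.1]), array([ 53., 285.]), 3.0)
scene rack (array([ 575. , -184.6]), array([299.6, 319.3]), 2.7)
scene tray (array([569.9, 180.2]), array([299.5, 299.3]), 89.96)
scene boards> 40 ('mean', array([ 511.3, -186.4]), 'ang', 92.13, 'len', np.float64(288.0), 'n', 2590, 'ztop', array([51.3, 60.6]))
scene boards> 53 ('mean', array([ 552.9, -184. ]), 'ang', 93.35, 'len', np.float64(286.0), 'n', 1027, 'ztop', array([58.2, 61.2]))
```

View pics/crop1.png

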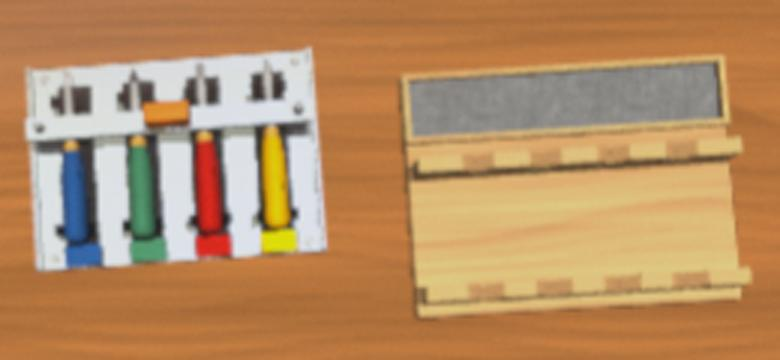

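The crop confirms the order blue, green, red, yellow, with each tool matching its tab (tabs at crop y≈250). The bar's orange grip is at (166,112) and both pins are visible. Bar yaw is about 3.6° and rack yaw about 3.0°. First I turn the wrist to yaw 93.6.

```bash
cat > plan.py <<'E'
import sys; from h import *
def go(x,y,z,yaw=None):
    o=manip.get_obs(); P=np.array(o['position']); r=R.from_euler('xyz',o['orientation'],degrees=True)
    print('t',round(o['t'],2),'at',P.round(1),np.round(o['orientation'],2),'w',round(o['width'],3))
    if yaw is not None:
        g=R.from_euler('xyz',[180,0,yaw],degrees=True); print('turn units',((r.inv()*g).as_rotvec()/.5).round(3)); r=g
    print('shift units in final orientation',(r.inv().apply(np.array([x,y,z])-P)/100).round(3))
if __name__=='__main__': go(*map(float,sys.argv[1:]))
E
R1='' ; 
python3 -m crank '[{"wz":-0.25,"jaw":1},{"wz":-0.25,"jaw":1},{"wz":-0.25,"jaw":1},{"wz":-0.25,"jaw":1},{"wz":-0.25,"jaw":1}]'
python3 -m crank '[{"wz":-0.25,"jaw":1},{"wz":-0.25,"jaw":1},{"wz":-0.25,"jaw":1},{"wz":-0.25,"jaw":1},{"wz":-0.25,"jaw":1}]'
python3 -m crank '[{"wz":-0.21,"jaw":1},{"dz":-0.2,"jaw":1},{"dz":-0.2,"jaw":1},{"jaw":1},{"jaw":1}]'
python3 plan.py 591.5 187.5 200 93.6
```

```text
t 1.25 at [ 172.6 -600.7  199.1] [180.     0.    16.03] w 1.001
turn units [-0.     0.    -2.708]
shift units in final orientation [ 7.603  4.676 -0.009]$[0]: bad value
$[0]: bad value
$[0]: bad value
```

```bash

python3 -m crank '[{"dx":0,"dy":0,"dz":0,"wx":0,"wy":0,"wz":-0.25,"jaw":1},{"dx":0,"dy":0,"dz":0,"wx":0,"wy":0,"wz":-0.25,"jaw":1},{"dx":0,"dy":0,"dz":0,"wx":0,"wy":0,"wz":-0.25,"jaw":1},{"dx":0,"dy":0,"dz":0,"wx":0,"wy":0,"wz":-0.25,"jaw":1},{"dx":0,"dy":0,"dz":0,"wx":0,"wy":0,"wz":-0.25,"jaw":1}]'; python3 plan.py 591.5 187.5 200 93.6
```

```text
t: 1.67
position: [172.6, -600.7, 199.1]
orientation: [180.0, -0.0, 52.2]
force: [0.0, -0.4, 0.3]
width: 0.996
grasp_force: 0.0
t 1.67 at [ 172.6 -600.7  199.1] [180.   -0.   52.2] w 0.996
turn units [ 0.    -0.    -1.445]
shift units in final orientation [ 7.604  4.675 -0.009]
```

```bash

python3 -m crank '[{"dx":0,"dy":0,"dz":0,"wx":0,"wy":0,"wz":-0.25,"jaw":1},{"dx":0,"dy":0,"dz":0,"wx":0,"wy":0,"wz":-0.25,"jaw":1},{"dx":0,"dy":0,"dz":0,"wx":0,"wy":0,"wz":-0.25,"jaw":1},{"dx":0,"dy":0,"dz":0,"wx":0,"wy":0,"wz":-0.25,"jaw":1},{"dx":0,"dy":0,"dz":0,"wx":0,"wy":0,"wz":-0.25,"jaw":1}]' | head -3
python3 -m crank '[{"dx":0,"dy":0,"dz":0,"wx":0,"wy":0,"wz":-0.195,"jaw":1},{"dx":0.33,"dy":0.203,"dz":0,"wx":0,"wy":0,"wz":0,"jaw":1},{"dx":0.33,"dy":0.203,"dz":0,"wx":0,"wy":0,"wz":0,"jaw":1},{"dx":0.33,"dy":0.203,"dz":0,"wx":0,"wy":0,"wz":0,"jaw":1},{"dx":0.33,"dy":0.203,"dz":0,"wx":0,"wy":0,"wz":0,"jaw":1}]' | head -3
python3 -m crank '[{"dx":0.33,"dy":0.203,"dz":0,"wx":0,"wy":0,"wz":0,"jaw":1},{"dx":0.33,"dy":0.203,"dz":0,"wx":0,"wy":0,"wz":0,"jaw":1},{"dx":0.33,"dy":0.203,"dz":0,"wx":0,"wy":0,"wz":0,"jaw":1},{"dx":0.33,"dy":0.203,"dz":0,"wx":0,"wy":0,"wz":0,"jaw":1},{"dx":0.33,"dy":0.203,"dz":0,"wx":0,"wy":0,"wz":0,"jaw":1}]' | head -3
python3 -m crank '[{"dx":0.33,"dy":0.203,"dz":0,"wx":0,"wy":0,"wz":0,"jaw":1},{"dx":0.33,"dy":0.203,"dz":0,"wx":0,"wy":0,"wz":0,"jaw":1},{"dx":0.33,"dy":0.203,"dz":0,"wx":0,"wy":0,"wz":0,"jaw":1},{"dx":0.33,"dy":0.203,"dz":0,"wx":0,"wy":0,"wz":0,"jaw":1},{"dx":0.33,"dy":0.203,"dz":0,"wx":0,"wy":0,"wz":0,"jaw":1}]' | head -3
python3 -m crank '[{"dx":0.33,"dy":0.203,"dz":0,"wx":0,"wy":0,"wz":0,"jaw":1},{"dx":0.33,"dy":0.203,"dz":0,"wx":0,"wy":0,"wz":0,"jaw":1},{"dx":0.33,"dy":0.203,"dz":0,"wx":0,"wy":0,"wz":0,"jaw":1},{"dx":0.33,"dy":0.203,"dz":0,"wx":0,"wy":0,"wz":0,"jaw":1},{"dx":0.2,"dy":0.1,"dz":0,"wx":0,"wy":0,"wz":0,"jaw":1}]' | head -3
python3 plan.py 591.5 187.5 91 93.6
```

```text
t: 2.08
position: [172.6, -600.7, 199.1]
orientation: [-180.0, -0.0, 88.0]
t: 2.5
position: [246.5, -462.9, 199.0]
orientation: [180.0, -0.0, 93.2]
t: 2.92
position: [338.8, -292.3, 199.4]
orientation: [180.0, 0.0, 93.2]
t: 3.33
position: [430.9, -121.6, 199.5]
orientation: [180.0, 0.0, 93.2]
t: 3.75
position: [514.6, 36.8, 199.4]
orientation: [179.9, -0.0, 93.3]
t 3.75 at [514.6  36.8 199.4] [ 1.7991e+02 -4.0000e-02  9.3320e+01] w 1.001
turn units [ 0.003 -0.001 -0.01 ]
shift units in final orientation [1.456 0.862 1.084]
```

```bash

python3 -m crank '[{"dx":0.33,"dy":0.2,"dz":0,"wx":0,"wy":0,"wz":-0.01,"jaw":1},{"dx":0.33,"dy":0.2,"dz":0,"wx":0,"wy":0,"wz":0,"jaw":1},{"dx":0.33,"dy":0.2,"dz":0,"wx":0,"wy":0,"wz":0,"jaw":1},{"dx":0.3,"dy":0.17,"dz":0,"wx":0,"wy":0,"wz":0,"jaw":1},{"dx":0.166,"dy":0.092,"dz":0,"wx":0,"wy":0,"wz":0,"jaw":1}]' | head -3
python3 -m crank '[{"dx":0,"dy":0,"dz":0.2,"wx":0,"wy":0,"wz":0,"jaw":1},{"dx":0,"dy":0,"dz":0.3,"wx":0,"wy":0,"wz":0,"jaw":1},{"dx":0,"dy":0,"dz":0.2,"wx":0,"wy":0,"wz":0,"jaw":1},{"dx":0,"dy":0,"dz":0,"wx":0,"wy":0,"wz":0,"jaw":1},{"dx":0,"dy":0,"dz":0,"wx":0,"wy":0,"wz":0,"jaw":1}]' | head -3
python3 plan.py 591.5 187.5 91 93.6
python3 -c "
from h import *
p=manip.capture('scene'); save(p,'b1.png',(300,160,480,320),3)"
```

```text
t: 4.17
position: [591.4, 187.5, 199.1]
orientation: [179.9, -0.1, 93.6]
t: 4.58
position: [589.4, 183.9, 128.5]
orientation: [-179.9, 0.0, 93.5]
t 4.58 at [589.4 183.9 128.5] [-1.7988e+02  3.0000e-02  9.3530e+01] w 1.001
turn units [-0.004  0.001 -0.003]
shift units in final orientation [0.035 0.024 0.375]
```

View pics/b1.png

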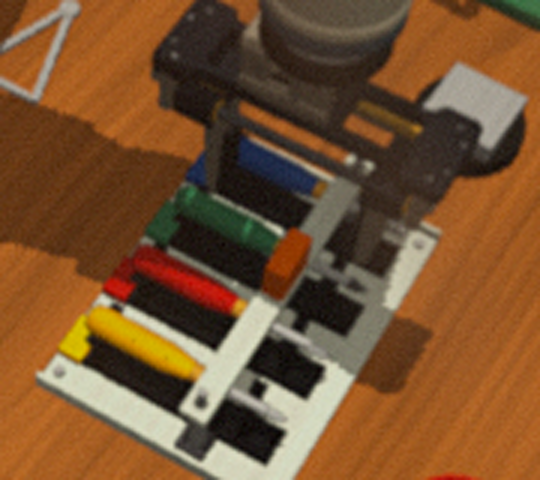

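The fingers straddle the orange grip (crop 290,262), with one on each side at (215,150) and (375,220). I correct by 4 mm and descend.

```bash

python3 -m crank '[{"dx":0.035,"dy":0.024,"dz":0.1,"wx":0,"wy":0,"wz":0,"jaw":1},{"dx":0,"dy":0,"dz":0.15,"wx":0,"wy":0,"wz":0,"jaw":1},{"dx":0,"dy":0,"dz":0.1,"wx":0,"wy":0,"wz":0,"jaw":1},{"dx":0,"dy":0,"dz":0,"wx":0,"wy":0,"wz":0,"jaw":1},{"dx":0,"dy":0,"dz":0,"wx":0,"wy":0,"wz":0,"jaw":1}]'
python3 plan.py 591.5 187.5 91 93.6
```

```text
t: 5.05
position: [592.1, 187.7, 94.1]
orientation: [-180.0, 0.0, 93.5]
force: [0.1, 0.5, -0.3]
width: 1.0
grasp_force: 0.0
t 5.05 at [592.1 187.7  94.1] [-179.97    0.     93.52] w 1.0
turn units [-0.001  0.    -0.003]
shift units in final orientation [-0.002 -0.006  0.031]
```

```bash

python3 -m crank '[{"dx":0,"dy":-0.005,"dz":0.02,"wx":0,"wy":0,"wz":0,"jaw":1},{"dx":0,"dy":0,"dz":0,"wx":0,"wy":0,"wz":0,"jaw":0.3},{"dx":0,"dy":0,"dz":0,"wx":0,"wy":0,"wz":0,"jaw":0.3},{"dx":0,"dy":0,"dz":0,"wx":0,"wy":0,"wz":0,"jaw":0.3},{"dx":0,"dy":0,"dz":0,"wx":0,"wy":0,"wz":0,"jaw":0.3}]'
python3 -m crank '[{"dx":0,"dy":0,"dz":0,"wx":0,"wy":0,"wz":0,"jaw":0.1},{"dx":0,"dy":0,"dz":0,"wx":0,"wy":0,"wz":0,"jaw":0.1},{"dx":0,"dy":0,"dz":0,"wx":0,"wy":0,"wz":0,"jaw":0.1},{"dx":0,"dy":0,"dz":0,"wx":0,"wy":0,"wz":0,"jaw":0.1},{"dx":0,"dy":0,"dz":0,"wx":0,"wy":0,"wz":0,"jaw":0.1}]'
python3 plan.py 591.5 187.5 91 93.6
```

```text
t: 5.47
position: [591.9, 187.7, 92.4]
orientation: [180.0, -0.0, 93.5]
force: [0.5, 0.0, 0.3]
width: 0.731
grasp_force: 0.0
t: 5.88
position: [591.7, 187.7, 92.1]
orientation: [-180.0, 0.0, 93.5]
force: [0.1, -0.0, 0.4]
width: 0.37
grasp_force: 0.0
t 5.88 at [591.7 187.7  92.1] [-180.      0.     93.52] w 0.37
turn units [-0.     0.    -0.003]
shift units in final orientation [-0.001 -0.002  0.011]
```

```bash

python3 -m crank '[{"dx":0,"dy":0,"dz":0,"wx":0,"wy":0,"wz":0,"jaw":0},{"dx":0,"dy":0,"dz":0,"wx":0,"wy":0,"wz":0,"jaw":0},{"dx":0,"dy":0,"dz":0,"wx":0,"wy":0,"wz":0,"jaw":0},{"dx":0,"dy":0,"dz":0,"wx":0,"wy":0,"wz":0,"jaw":0},{"dx":0,"dy":0,"dz":0,"wx":0,"wy":0,"wz":0,"jaw":0}]'
python3 plan.py 591.5 187.5 91 93.6
```

```text
t: 6.3
position: [591.7, 187.7, 92.1]
orientation: [180.0, -0.0, 93.5]
force: [0.9, 0.4, -0.1]
width: 0.01
grasp_force: 0.0
t 6.3 at [591.7 187.7  92.1] [180.    -0.    93.52] w 0.01
turn units [ 0.    -0.    -0.003]
shift units in final orientation [-0.001 -0.002  0.011]
```

The jaws closed fully without a grip, so I look before doing anything else.

```bash
python3 -c "
from h import *
p=manip.capture('scene'); save(p,'b2.png',(300,160,480,320),3)
print(manip.get_obs())"
```

```text
{'t': 6.35, 'qpos': array([1.74596351e+01, 2.64598451e+01, 9.91859801e+01, 1.57690004e-03,
       5.43569937e+01, 1.39335017e+01]), 'joint_velocities': array([-0.05847425,  0.03507216,  0.11477765,  0.06598756,  0.0545153 ,
       -0.08284775]), 'tau': array([-2.40209978e-03, -6.21051478e+01, -2.87131208e+01,  6.29864959e-02,
       -4.45861850e-03,  2.28698727e-04]), 'position': array([591.65410835, 187.6709017 ,  92.087851  ]), 'orientation': array([-1.79996956e+02, -5.64977483e-04,  9.35252144e+01]), 'force': array([-0.89929891, -0.13947379, -0.01154716]), 'torque': array([-0.03675587, -0.07849277,  0.04551917]), 'grasp_force': 0.0, 'width': 0.0027540281048731123}
```

View pics/b2.png

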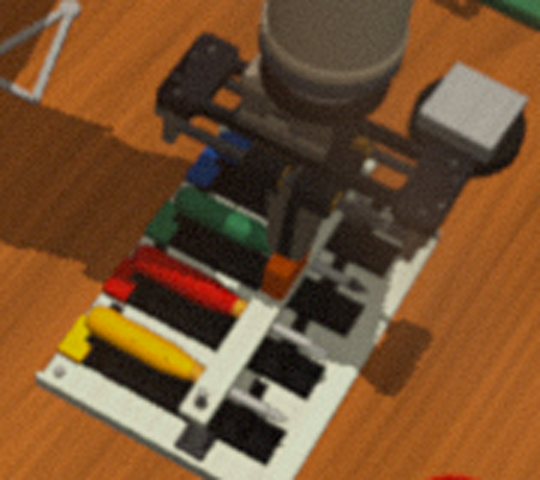

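The fingers (crop 290,215) hide the upper part of the grip (crop 282,275), so they are either above it or beside it on the +y side. I check with depth.

```bash
python3 - <<'E'
from h import *
for n in('scene','top'):
    p=manip.capture(n); C=cloud(p)
    u,v=proj(p,[591.7,187.7,70]); print(n,'tip proj',round(u),round(v)); u,v=proj(p,[591.7,187.7,100]);print('100 proj',round(u),round(v))
    if n=='scene':
        for cv_ in [(262,275),(282,275),(290,268),(290,255),(290,240),(290,220),(290,200),(280,240),(300,240),(310,240)]:
            uu,vv=300+cv_[0]//3,160+cv_[1]//3; print(cv_,(uu,vv),C[vv,uu].round(0),p['image'][vv,uu])
    hsv=cv2.cvtColor(p['image'],cv2.COLOR_RGB2HSV).astype(int)
    z=C[...,2]; g=(hsv[...,0]>4)&(hsv[...,0]<18)&(hsv[...,1]>170)&(z>70)&(z<115)&(C[...,0]>540)&(C[...,0]<640)&(abs(C[...,1]-180)<60)
    if g.any(): print('grip',g.sum(),C[g].min(0).round(),C[g].max(0).round())
E
```

```text
scene tip proj 394 252
100 proj 395 244
(262, 275) (387, 251) [565. 215.  14.] [46 27 10]
(282, 275) (394, 251) [599. 170. 101.] [141  53   0]
(290, 268) (396, 249) [599. 178. 100.] [151  61  10]
(290, 255) (396, 245) [597. 179. 110.] [56 34 27]
(290, 240) (396, 240) [595. 178. 129.] [29 28 17]
(290, 220) (396, 233) [593. 177. 152.] [28 24 13]
(290, 200) (396, 226) [599. 156. 204.] [30 23 18]
(280, 240) (393, 240) [589. 178. 124.] [33 26 22]
(300, 240) (400, 240) [603. 178. 135.] [60 48 40]
(310, 240) (403, 240) [606. 187. 127.] [60 51 43]
grip 142 [584. 168.  70.] [605. 201. 112.]
top tip proj 296 189
100 proj 295 187
```

```bash
python3 - <<'E'
from h import *
P=[]
for k in range(3):
    p=manip.capture('scene'); P.append(cloud(p))
C=np.nanmedian(P,0); x,y,z=C[...,0],C[...,1],C[...,2]
f=(y>168)&(y<200)&(x>540)&(x<645)
for a in range(70,200,8):
    m=f&(z>=a)&(z<a+8)
    if m.any(): print(a,m.sum(),'x',np.percentile(x[m],[2,98]).round(),'y',np.percentile(y[m],[2,50,98]).round(), 'col',np.median(p['image'][m],0))
b=(y>130)&(y<165)&(x>480)&(x<700)&(z>110)
print('body',np.percentile(z[b],[0.5,2,5]),C[b].min(0),C[b].max(0))
E
```

```text
70 26 x [586. 602.] y [169. 170. 197.] col [96. 46. 22.]
78 25 x [587. 602.] y [169. 170. 197.] col [93. 38. 10.]
86 27 x [587. 602.] y [168. 170. 197.] col [93. 38.  7.]
94 66 x [585. 602.] y [169. 174. 183.] col [130.   51.5   3. ]
102 7 x [586. 599.] y [177. 179. 181.] col [88. 48. 19.]
110 29 x [581. 605.] y [177. 178. 191.] col [52. 44. 31.]
118 32 x [580. 606.] y [177. 178. 190.] col [52.5 47.  36.5]
126 41 x [579. 607.] y [177. 178. 194.] col [55. 46. 38.]
134 30 x [580. 608.] y [176. 178. 185.] col [56.5 47.5 38. ]
142 44 x [578. 608.] y [176. 178. 186.] col [52. 44. 34.]
150 43 x [577. 609.] y [176. 178. 182.] col [56. 46. 36.]
158 40 x [576. 610.] y [176. 178. 181.] col [55.  44.5 34. ]
166 27 x [577. 609.] y [175. 177. 179.] col [53. 44. 35.]
174 9 x [583. 588.] y [175. 177. 179.] col [52. 44. 33.]
182 4 x [585. 588.] y [176. 177. 187.] col [56.5 48.5 33. ]
190 6 x [588. 623.] y [182. 186. 191.] col [62.  52.5 40.5]
198 7 x [588. 623.] y [178. 182. 185.] col [51. 42. 31.]
body [201.70917998 206.85673855 212.37896559] [480.0644899  130.00491828 197.50305867] [686.56254245 164.99986231 611.89889105]
```

Finding: the fingertips are really at z≈102 and the body's underside at ≈200. The reported TCP z therefore reads about 33 mm too low, while x and y agree. I open the jaws and remeasure the tip height by depth.

```bash

python3 -m crank '[{"dx":0,"dy":0,"dz":0,"wx":0,"wy":0,"wz":0,"jaw":1},{"dx":0,"dy":0,"dz":0,"wx":0,"wy":0,"wz":0,"jaw":1},{"dx":0,"dy":0,"dz":0,"wx":0,"wy":0,"wz":0,"jaw":1},{"dx":0,"dy":0,"dz":0,"wx":0,"wy":0,"wz":0,"jaw":1},{"dx":0,"dy":0,"dz":0,"wx":0,"wy":0,"wz":0,"jaw":1}]' | head -1
python3 -m crank '[{"dx":0,"dy":0,"dz":0,"wx":0,"wy":0,"wz":0,"jaw":1},{"dx":0,"dy":0,"dz":0,"wx":0,"wy":0,"wz":0,"jaw":1},{"dx":0,"dy":0,"dz":0,"wx":0,"wy":0,"wz":0,"jaw":1},{"dx":0,"dy":0,"dz":0,"wx":0,"wy":0,"wz":0,"jaw":1},{"dx":0,"dy":0,"dz":0,"wx":0,"wy":0,"wz":0,"jaw":1}]'
cat > tips.py <<'E'
import sys; from h import *
def tips(nc='scene'):
    o=manip.get_obs(); T=np.array(o['position']); ps=[cloud(manip.capture(nc)) for _ in range(3)]; C=np.nanmedian(ps,0)
    a=np.radians(o['orientation'][2]); e=np.array([np.sin(a),-np.cos(a)]); f=np.array([np.cos(a),np.sin(a)])
    d=C[...,:2]-T[:2]; s=d@e; w=d@f; z=C[...,2]
    print('reported',T.round(1))
    for lo,hi in((-72,-38),(38,72)):
        m=(s>lo)&(s<hi)&(abs(w)<14)&(z>60); h=np.histogram(z[m],bins=np.arange(60,220,4)); print(lo,hi,dict((int(b),int(c)) for c,b in zip(*h) if c), 's',np.percentile(s[m&(z>T[2]+20)],[2,98]).round() if (m&(z>T[2]+20)).any() else '', 'w',np.percentile(w[m],[1,50,99]).round())
if __name__=='__main__': tips(*sys.argv[1:])
E
python3 tips.py
```

```text
t: 7.02
t: 7.43
position: [591.7, 187.7, 92.1]
orientation: [-180.0, -0.0, 93.5]
force: [-0.4, 0.4, 0.4]
width: 0.708
grasp_force: 0.0
reported [591.7 187.7  92.1]
-72 -38 {108: 3, 112: 6, 116: 3, 120: 6, 124: 6, 128: 5, 132: 3, 136: 7, 140: 7, 144: 5, 148: 6, 152: 7, 156: 6, 160: 6, 164: 7, 168: 8, 172: 8, 176: 5, 180: 6, 184: 4, 188: 2, 192: 2, 196: 2, 200: 1, 208: 1} s [-71. -38.] w [-13.  -8.  14.]
38 72 {104: 1, 108: 4, 112: 7, 116: 5, 120: 7, 124: 7, 128: 9, 132: 6, 136: 7, 140: 12, 144: 9, 148: 5, 152: 12, 156: 8, 160: 8, 164: 9, 168: 9, 172: 1} s [38. 71.] w [-13.  -2.  14.]
```

```bash

python3 -m crank '[{"dx":0,"dy":0,"dz":0,"wx":0,"wy":0,"wz":0,"jaw":1},{"dx":0,"dy":0,"dz":0,"wx":0,"wy":0,"wz":0,"jaw":1},{"dx":0,"dy":0,"dz":0,"wx":0,"wy":0,"wz":0,"jaw":1},{"dx":0,"dy":0,"dz":0.1,"wx":0,"wy":0,"wz":0,"jaw":1},{"dx":0,"dy":0,"dz":0.1,"wx":0,"wy":0,"wz":0,"jaw":1}]' | head -1
python3 -m crank '[{"dx":0,"dy":0,"dz":0.08,"wx":0,"wy":0,"wz":0,"jaw":1},{"dx":0,"dy":0,"dz":0.0,"wx":0,"wy":0,"wz":0,"jaw":1},{"dx":0,"dy":0,"dz":0,"wx":0,"wy":0,"wz":0,"jaw":1},{"dx":0,"dy":0,"dz":0,"wx":0,"wy":0,"wz":0,"jaw":1},{"dx":0,"dy":0,"dz":0,"wx":0,"wy":0,"wz":0,"jaw":1}]'
python3 tips.py
```

```text
t: 8.0
t: 8.42
position: [591.9, 187.8, 64.3]
orientation: [180.0, -0.0, 93.5]
force: [-0.0, -0.3, 0.3]
width: 1.0
grasp_force: 0.0
reported [591.9 187.8  64.3]
-72 -38 {76: 2, 80: 5, 84: 10, 88: 14, 92: 9, 96: 13, 100: 8, 104: 13, 108: 11, 112: 11, 116: 12, 120: 12, 124: 13, 128: 12, 132: 14, 136: 11, 140: 17, 144: 9, 148: 5, 152: 6, 156: 4, 160: 2, 164: 2, 168: 2, 172: 1, 176: 3, 180: 1, 184: 1, 188: 15, 192: 33, 200: 2, 204: 8, 208: 40, 212: 19} s [-71. -45.] w [-13.  -7.  13.]
38 72 {80: 5, 84: 8, 88: 9, 92: 8, 96: 7, 100: 10, 104: 12, 108: 7, 112: 8, 116: 11, 120: 10, 124: 10, 128: 9, 132: 10, 136: 11, 140: 7, 188: 3, 192: 45, 196: 21, 200: 10, 208: 27, 212: 20} s [38. 71.] w [-13.  -5.  14.]
```

```bash

python3 -m crank '[{"dx":0,"dy":0,"dz":0.04,"wx":0,"wy":0,"wz":0,"jaw":1},{"dx":0,"dy":0,"dz":0.03,"wx":0,"wy":0,"wz":0,"jaw":1},{"dx":0,"dy":0,"dz":0,"wx":0,"wy":0,"wz":0,"jaw":1},{"dx":0,"dy":0,"dz":0,"wx":0,"wy":0,"wz":0,"jaw":0.3},{"dx":0,"dy":0,"dz":0,"wx":0,"wy":0,"wz":0,"jaw":0.3}]'
python3 -m crank '[{"dx":0,"dy":0,"dz":0,"wx":0,"wy":0,"wz":0,"jaw":0.3},{"dx":0,"dy":0,"dz":0,"wx":0,"wy":0,"wz":0,"jaw":0.3},{"dx":0,"dy":0,"dz":0,"wx":0,"wy":0,"wz":0,"jaw":0.3},{"dx":0,"dy":0,"dz":0,"wx":0,"wy":0,"wz":0,"jaw":0.3},{"dx":0,"dy":0,"dz":0,"wx":0,"wy":0,"wz":0,"jaw":0.3}]' |head -2
python3 -m crank '[{"dx":0,"dy":0,"dz":0,"wx":0,"wy":0,"wz":0,"jaw":0.3},{"dx":0,"dy":0,"dz":0,"wx":0,"wy":0,"wz":0,"jaw":0.1},{"dx":0,"dy":0,"dz":0,"wx":0,"wy":0,"wz":0,"jaw":0},{"dx":0,"dy":0,"dz":0,"wx":0,"wy":0,"wz":0,"jaw":0},{"dx":0,"dy":0,"dz":0,"wx":0,"wy":0,"wz":0,"jaw":0}]'
```

```text
t: 8.98
position: [591.6, 187.6, 57.0]
orientation: [-180.0, 0.0, 93.5]
force: [-1.1, 0.3, 0.3]
width: 0.875
grasp_force: 0.0
t: 9.4
position: [591.7, 187.7, 57.1]
t: 9.82
position: [591.7, 187.7, 57.1]
orientation: [180.0, -0.0, 93.5]
force: [0.3, -0.8, -0.2]
width: 0.191
grasp_force: 30.0
```

Gripped: width 17.6 mm, 30 N. I lift straight up 80 mm.

```bash

python3 -m crank '[{"dx":0,"dy":0,"dz":-0.03,"wx":0,"wy":0,"wz":0,"jaw":0},{"dx":0,"dy":0,"dz":-0.06,"wx":0,"wy":0,"wz":0,"jaw":0},{"dx":0,"dy":0,"dz":-0.08,"wx":0,"wy":0,"wz":0,"jaw":0},{"dx":0,"dy":0,"dz":-0.1,"wx":0,"wy":0,"wz":0,"jaw":0},{"dx":0,"dy":0,"dz":-0.1,"wx":0,"wy":0,"wz":0,"jaw":0}]'
python3 -m crank '[{"dx":0,"dy":0,"dz":-0.15,"wx":0,"wy":0,"wz":0,"jaw":0},{"dx":0,"dy":0,"dz":-0.15,"wx":0,"wy":0,"wz":0,"jaw":0},{"dx":0,"dy":0,"dz":-0.1,"wx":0,"wy":0,"wz":0,"jaw":0},{"dx":0,"dy":0,"dz":-0.03,"wx":0,"wy":0,"wz":0,"jaw":0},{"dx":0,"dy":0,"dz":0,"wx":0,"wy":0,"wz":0,"jaw":0}]'
python3 plan.py 617 -171 137 93; python3 meas.py | grep -E 'grip|bar|trough|red|blue'
```

```text
t: 10.23
position: [591.8, 187.7, 95.3]
orientation: [180.0, -0.0, 93.5]
force: [0.3, -0.3, -2.4]
width: 0.191
grasp_force: 30.0
t: 10.65
position: [592.4, 187.9, 138.5]
orientation: [179.9, -0.0, 93.5]
force: [-0.3, 0.9, -1.8]
width: 0.194
grasp_force: 30.0
t 10.65 at [592.4 187.9 138.5] [ 1.7988e+02 -3.0000e-02  9.3530e+01] w 0.194
turn units [ 0.004 -0.001  0.018]
shift units in final orientation [-3.597  0.058  0.015]
top red 0
top blue 0
top grip 0 
top bar 0
top trough ('mean', array([ 619. , -173.1]), 'ang', 93.1, 'len', np.float64(284.0), 'n', 1886, 'ztop', array([12.9, 17.6])) (array([ 618.8, -172.2]), array([ 54.4, 283.8]), 3.05)
scene red ('mean', array([531. , 151.3]), 'ang', 8.19, 'len', np.float64(132.0), 'n', 246, 'ztop', array([60.7, 65.6]))
scene blue ('mean', array([506.7, 267.7]), 'ang', 7.52, 'len', np.float64(36.0), 'n', 126, 'ztop', array([60.5, 65.6]))
scene grip ('mean', array([583.7, 179.4]), 'ang', 7.65, 'len', np.float64(181.0), 'n', 368, 'ztop', array([181.9, 334.9])) (array([588.2, 183.9]), array([183.9,  64.6]), 0.98)
scene bar ('mean', array([604.5, 134.5]), 'ang', 94.72, 'len', np.float64(235.0), 'n', 80, 'ztop', array([59.2, 73.5]))
scene trough ('mean', array([ 615.8, -179.2]), 'ang', 92.84, 'len', np.float64(285.0), 'n', 4195, 'ztop', array([13.1, 16.4])) (array([ 615.4, -170.3]), array([ 52.5, 284.6]), 2.92)
```

```bash

python3 -m crank '[{"dx":-0.1,"dy":0,"dz":0,"wx":0,"wy":0,"wz":0.018,"jaw":0},{"dx":-0.2,"dy":0.006,"dz":0,"wx":0,"wy":0,"wz":0,"jaw":0},{"dx":-0.28,"dy":0.006,"dz":0,"wx":0,"wy":0,"wz":0,"jaw":0},{"dx":-0.28,"dy":0.006,"dz":0,"wx":0,"wy":0,"wz":0,"jaw":0},{"dx":-0.28,"dy":0.006,"dz":0,"wx":0,"wy":0,"wz":0,"jaw":0}]' | head -3
python3 -m crank '[{"dx":-0.28,"dy":0.006,"dz":0,"wx":0,"wy":0,"wz":0,"jaw":0},{"dx":-0.28,"dy":0.006,"dz":0,"wx":0,"wy":0,"wz":0,"jaw":0},{"dx":-0.28,"dy":0.006,"dz":0,"wx":0,"wy":0,"wz":0,"jaw":0},{"dx":-0.28,"dy":0.006,"dz":0,"wx":0,"wy":0,"wz":0,"jaw":0},{"dx":-0.28,"dy":0.006,"dz":0,"wx":0,"wy":0,"wz":0,"jaw":0}]' | head -3
python3 -m crank '[{"dx":-0.28,"dy":0.004,"dz":0,"wx":0,"wy":0,"wz":0,"jaw":0},{"dx":-0.28,"dy":0,"dz":0,"wx":0,"wy":0,"wz":0,"jaw":0},{"dx":-0.28,"dy":0,"dz":0,"wx":0,"wy":0,"wz":0,"jaw":0},{"dx":-0.15,"dy":0,"dz":0,"wx":0,"wy":0,"wz":0,"jaw":0},{"dx":-0.067,"dy":0,"dz":0,"wx":0,"wy":0,"wz":0,"jaw":0}]'
python3 -m crank '[{"dx":0,"dy":0,"dz":0,"wx":0,"wy":0,"wz":0,"jaw":0},{"dx":0,"dy":0,"dz":0,"wx":0,"wy":0,"wz":0,"jaw":0},{"dx":0,"dy":0,"dz":0.1,"wx":0,"wy":0,"wz":0,"jaw":0},{"dx":0,"dy":0,"dz":0.1,"wx":0,"wy":0,"wz":0,"jaw":0},{"dx":0,"dy":0,"dz":0,"wx":0,"wy":0,"wz":0,"jaw":0}]'
python3 plan.py 617 -171 11.5 93; python3 -c "
from h import *
p=manip.capture('scene'); save(p,'b3.png',(140,220,500,480),2)"
```

```text
t: 11.17
position: [599.4, 72.2, 136.1]
orientation: [-179.9, 0.0, 93.0]
t: 11.58
position: [609.6, -67.7, 136.1]
orientation: [-179.9, -0.0, 93.0]
t: 12.0
position: [615.8, -173.6, 136.3]
orientation: [-179.9, -0.0, 92.9]
force: [0.1, 0.8, -1.0]
width: 0.191
grasp_force: 30.0
t: 12.42
position: [614.8, -169.6, 114.3]
orientation: [-179.8, -0.1, 93.1]
force: [-0.6, -0.3, -1.8]
width: 0.19
grasp_force: 30.0
t 12.42 at [ 614.8 -169.6  114.3] [-1.798e+02 -7.000e-02  9.309e+01] w 0.19
turn units [-0.007 -0.003  0.003]
shift units in final orientation [-0.015  0.021  1.028]
```

View pics/b3.png

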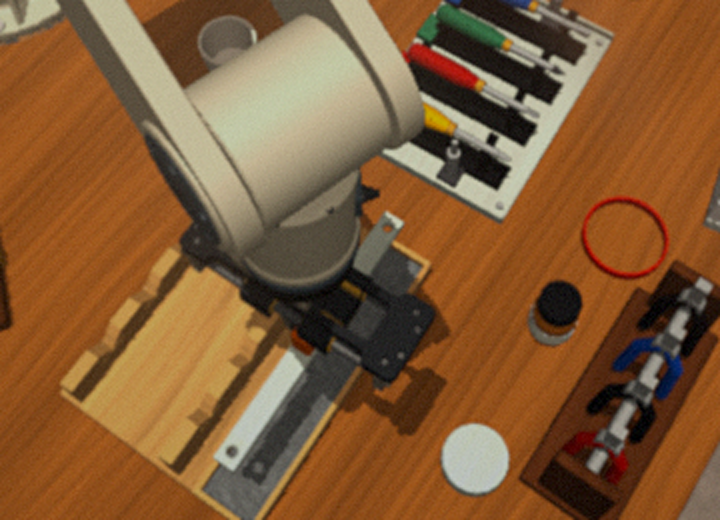

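The bar (crop 230,450 to 395,225) hangs level over the trough, and the tools are undisturbed in the tray. I lower it.

```bash

python3 -m crank '[{"dx":-0.015,"dy":0.021,"dz":0.1,"wx":-0.007,"wy":-0.003,"wz":0.003,"jaw":0},{"dx":0,"dy":0,"dz":0.15,"wx":0,"wy":0,"wz":0,"jaw":0},{"dx":0,"dy":0,"dz":0.15,"wx":0,"wy":0,"wz":0,"jaw":0},{"dx":0,"dy":0,"dz":0.15,"wx":0,"wy":0,"wz":0,"jaw":0},{"dx":0,"dy":0,"dz":0.15,"wx":0,"wy":0,"wz":0,"jaw":0}]' | head -3
python3 -m crank '[{"dx":0,"dy":0,"dz":0.1,"wx":0,"wy":0,"wz":0,"jaw":0},{"dx":0,"dy":0,"dz":0.08,"wx":0,"wy":0,"wz":0,"jaw":0},{"dx":0,"dy":0,"dz":0.05,"wx":0,"wy":0,"wz":0,"jaw":0},{"dx":0,"dy":0,"dz":0,"wx":0,"wy":0,"wz":0,"jaw":0},{"dx":0,"dy":0,"dz":0,"wx":0,"wy":0,"wz":0,"jaw":0}]'
python3 plan.py 617 -171 11.5 93
```

```text
t: 12.88
position: [619.0, -172.5, 46.0]
orientation: [179.8, 0.1, 92.9]
t: 13.3
position: [619.1, -172.8, 24.3]
orientation: [179.8, 0.1, 92.9]
force: [-0.7, 0.6, -1.3]
width: 0.191
grasp_force: 30.0
t 13.3 at [ 619.1 -172.8   24.3] [1.7978e+02 9.0000e-02 9.2930e+01] w 0.191
turn units [ 0.008  0.003 -0.003]
shift units in final orientation [ 0.019 -0.021  0.128]
```

```bash

python3 -m crank '[{"dx":0.01,"dy":-0.015,"dz":0.03,"wx":0.006,"wy":0.002,"wz":0,"jaw":0},{"dx":0,"dy":0,"dz":0.03,"wx":0,"wy":0,"wz":0,"jaw":0},{"dx":0,"dy":0,"dz":0.03,"wx":0,"wy":0,"wz":0,"jaw":0},{"dx":0,"dy":0,"dz":0.02,"wx":0,"wy":0,"wz":0,"jaw":0},{"dx":0,"dy":0,"dz":0,"wx":0,"wy":0,"wz":0,"jaw":0}]'
python3 -m crank '[{"dx":0,"dy":0,"dz":0.01,"wx":0,"wy":0,"wz":0,"jaw":0},{"dx":0,"dy":0,"dz":0.01,"wx":0,"wy":0,"wz":0,"jaw":0},{"dx":0,"dy":0,"dz":0,"wx":0,"wy":0,"wz":0,"jaw":0},{"dx":0,"dy":0,"dz":0,"wx":0,"wy":0,"wz":0,"jaw":0},{"dx":0,"dy":0,"dz":0,"wx":0,"wy":0,"wz":0,"jaw":0}]'
```

```text
t: 13.72
position: [617.1, -171.7, 12.7]
orientation: [-180.0, 0.0, 92.9]
force: [-0.1, -0.4, -1.4]
width: 0.195
grasp_force: 30.0
t: 14.13
position: [617.4, -171.8, 11.1]
orientation: [180.0, 0.0, 92.9]
force: [0.1, -0.5, -1.5]
width: 0.195
grasp_force: 30.0
```

```bash

python3 -m crank '[{"dx":0,"dy":0,"dz":0.01,"wx":0,"wy":0,"wz":0,"jaw":0},{"dx":0,"dy":0,"dz":0,"wx":0,"wy":0,"wz":0,"jaw":0},{"dx":0,"dy":0,"dz":0,"wx":0,"wy":0,"wz":0,"jaw":0},{"dx":0,"dy":0,"dz":0,"wx":0,"wy":0,"wz":0,"jaw":0},{"dx":0,"dy":0,"dz":0,"wx":0,"wy":0,"wz":0,"jaw":0}]'
python3 -m crank '[{"dx":0,"dy":0,"dz":0.01,"wx":0,"wy":0,"wz":0,"jaw":0},{"dx":0,"dy":0,"dz":0,"wx":0,"wy":0,"wz":0,"jaw":0},{"dx":0,"dy":0,"dz":0,"wx":0,"wy":0,"wz":0,"jaw":0},{"dx":0,"dy":0,"dz":0,"wx":0,"wy":0,"wz":0,"jaw":0},{"dx":0,"dy":0,"dz":0,"wx":0,"wy":0,"wz":0,"jaw":0}]'
```

```text
t: 14.55
position: [617.5, -171.8, 11.1]
orientation: [180.0, 0.0, 92.9]
force: [-2.8, 0.7, 8.8]
width: 0.194
grasp_force: 30.0
t: 14.97
position: [617.5, -171.8, 11.0]
orientation: [180.0, 0.0, 92.9]
force: [-5.8, 1.8, 18.5]
width: 0.193
grasp_force: 30.0
```

Contact (18 N). I ease off 1.5 mm and open partway.

```bash

python3 -m crank '[{"dx":0,"dy":0,"dz":-0.015,"wx":0,"wy":0,"wz":0,"jaw":0},{"dx":0,"dy":0,"dz":0,"wx":0,"wy":0,"wz":0,"jaw":0},{"dx":0,"dy":0,"dz":0,"wx":0,"wy":0,"wz":0,"jaw":0.4},{"dx":0,"dy":0,"dz":0,"wx":0,"wy":0,"wz":0,"jaw":0.4},{"dx":0,"dy":0,"dz":0,"wx":0,"wy":0,"wz":0,"jaw":0.4}]'
python3 -m crank '[{"dx":0,"dy":0,"dz":0,"wx":0,"wy":0,"wz":0,"jaw":0.4},{"dx":0,"dy":0,"dz":0,"wx":0,"wy":0,"wz":0,"jaw":0.4},{"dx":0,"dy":0,"dz":0,"wx":0,"wy":0,"wz":0,"jaw":0.4},{"dx":0,"dy":0,"dz":-0.1,"wx":0,"wy":0,"wz":0,"jaw":0.4},{"dx":0,"dy":0,"dz":-0.2,"wx":0,"wy":0,"wz":0,"jaw":0.4}]'
python3 -m crank '[{"dx":0,"dy":0,"dz":-0.35,"wx":0,"wy":0,"wz":0,"jaw":0.4},{"dx":0,"dy":0,"dz":-0.35,"wx":0,"wy":0,"wz":0,"jaw":0.4},{"dx":0,"dy":0,"dz":-0.2,"wx":0,"wy":0,"wz":0.2,"jaw":0.4},{"dx":0,"dy":0,"dz":0,"wx":0,"wy":0,"wz":0.25,"jaw":0.5},{"dx":0,"dy":0,"dz":0,"wx":0,"wy":0,"wz":0.25,"jaw":0.5}]'
python3 -m crank '[{"dx":0,"dy":0,"dz":0,"wx":0,"wy":0,"wz":0.25,"jaw":0.5},{"dx":0,"dy":0,"dz":0,"wx":0,"wy":0,"wz":0.25,"jaw":0.5},{"dx":0,"dy":0,"dz":0,"wx":0,"wy":0,"wz":0.25,"jaw":0.5},{"dx":0,"dy":0,"dz":0,"wx":0,"wy":0,"wz":0.25,"jaw":0.5},{"dx":0,"dy":0,"dz":0,"wx":0,"wy":0,"wz":0.25,"jaw":0.5}]'
python3 -m crank '[{"dx":0,"dy":0,"dz":0,"wx":0,"wy":0,"wz":0.25,"jaw":0.5},{"dx":0,"dy":0,"dz":0,"wx":0,"wy":0,"wz":0.25,"jaw":0.5},{"dx":0,"dy":0,"dz":0,"wx":0,"wy":0,"wz":0.25,"jaw":0.5},{"dx":0,"dy":0,"dz":0,"wx":0,"wy":0,"wz":0.25,"jaw":0.5},{"dx":0,"dy":0,"dz":0,"wx":0,"wy":0,"wz":0.2,"jaw":0.5}]'
python3 - <<'E'
from meas import *
p,C=run('scene'); save(p,'c1.png',(140,160,500,480),1.8); run('top')
E
```

```text
t: 15.38
position: [617.3, -171.8, 10.3]
orientation: [180.0, 0.0, 92.9]
force: [-0.3, 0.2, -0.1]
width: 0.388
grasp_force: 0.0
t: 15.8
position: [615.5, -171.3, 39.1]
orientation: [-179.8, -0.0, 92.9]
force: [0.3, 0.1, -0.7]
width: 0.402
grasp_force: 0.0
t: 16.22
position: [618.6, -172.1, 133.7]
orientation: [179.7, 0.0, 72.5]
force: [-1.4, 0.3, 0.2]
width: 0.496
grasp_force: 0.0
t: 16.63
position: [617.4, -171.8, 131.4]
orientation: [179.9, -0.0, 36.7]
force: [0.5, -1.1, 0.2]
width: 0.498
grasp_force: 0.0
t: 17.05
position: [617.4, -171.8, 131.4]
orientation: [180.0, -0.1, 2.3]
force: [-0.3, 0.4, 0.1]
width: 0.498
grasp_force: 0.0
scene red ('mean', array([535.5, 152. ]), 'ang', 2.7, 'len', np.float64(125.0), 'n', 290, 'ztop', array([60.8, 65.7]))
scene yellow ('mean', array([564.4,  94.5]), 'ang', 5.06, 'len', np.float64(26.0), 'n', 54, 'ztop', array([61.5, 65.2]))
scene green ('mean', array([529.6, 210.5]), 'ang', 3.68, 'len', np.float64(77.0), 'n', 270, 'ztop', array([60.8, 65.2]))
scene blue ('mean', array([525.5, 270.1]), 'ang', 4.8, 'len', np.float64(75.0), 'n', 259, 'ztop', 
[... 1360 characters left out ...]
6. ]))
top grip 0 
top bar ('mean', array([604.4, 200.6]), 'ang', 93.84, 'len', np.float64(239.0), 'n', 85, 'ztop', array([59.2, 69.8]))
top trough ('mean', array([ 614.2, -109.5]), 'ang', 91.02, 'len', np.float64(182.0), 'n', 832, 'ztop', array([13.7, 19.5])) (array([ 615.6, -121. ]), array([ 52.3, 182.4]), 3.3)
top rack (array([ 569.7, -120.5]), array([217.5, 296.6]), 89.88)
top tray (array([570.1, 180. ]), array([299.8, 299.1]), 89.93)
top boards> 40 ('mean', array([ 520.9, -122.4]), 'ang', -19.48, 'len', np.float64(235.0), 'n', 761, 'ztop', array([52.1, 60.4]))
top boards> 53 ('mean', array([ 556.8, -122.7]), 'ang', 117.12, 'len', np.float64(213.0), 'n', 333, 'ztop', array([57.1, 61.3]))
```

View pics/c1.png

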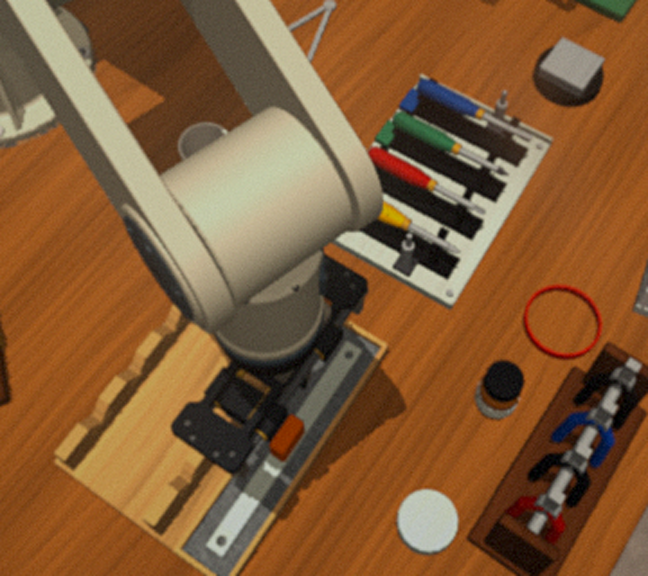

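The bar lies in the trough (crop 215,540 to 350,355), the tools remain in their carriers, and the jaws are clear. I check the rack cradle lines against the notch pixels and plan the approach to the first tool, blue.

```bash
python3 - <<'E'
from h import *
p=manip.capture('top')
for u,v in((402.3,246.5),(424.5,245.5),(448,244.5),(470,243.2),(399,203),(422,202),(445,201.3),(467,199.5)): print(at_z(p,u,v,47 if v>220 else 54).round(1))
a=np.array([.9986,.0523]);n=np.array([-.0523,.9986]);o=np.array([537.3,-175.5])
for X in(-94,21): print([ (o+X*a+Y*n).round(1).tolist() for Y in(90,30,-30,-90)])
E
python3 plan.py 525.8 272.8 100 3.6
```

```text
[439.1 -92.3  47. ]
[ 441.3 -151.1   47. ]
[ 443.5 -213.3   47. ]
[ 446.5 -271.4   47. ]
[555.1 -85.3  54. ]
[ 557.2 -146.5   54. ]
[ 558.5 -207.6   54. ]
[ 562.8 -266.    54. ]
[[438.7, -90.5], [441.9, -150.5], [445.0, -210.4], [448.1, -270.3]]
[[553.6, -84.5], [556.7, -144.4], [559.8, -204.4], [563.0, -264.3]]
t 17.2 at [ 617.4 -171.8  131.2] [ 1.7996e+02 -5.0000e-02  2.8400e+00] w 0.499
turn units [ 0.001 -0.002 -0.027]
shift units in final orientation [-0.635 -4.495  0.312]
```

```bash

python3 -m crank '[{"dx":-0.049,"dy":-0.2,"dz":0,"wx":0,"wy":0,"wz":-0.027,"jaw":0.5},{"dx":-0.049,"dy":-0.35,"dz":0,"wx":0,"wy":0,"wz":0,"jaw":0.5},{"dx":-0.049,"dy":-0.35,"dz":0,"wx":0,"wy":0,"wz":0,"jaw":0.5},{"dx":-0.049,"dy":-0.35,"dz":0,"wx":0,"wy":0,"wz":0,"jaw":0.5},{"dx":-0.049,"dy":-0.35,"dz":0,"wx":0,"wy":0,"wz":0,"jaw":0.5}]' | head -1
python3 -m crank '[{"dx":-0.049,"dy":-0.35,"dz":0,"wx":0,"wy":0,"wz":0,"jaw":0.5},{"dx":-0.049,"dy":-0.35,"dz":0,"wx":0,"wy":0,"wz":0,"jaw":0.5},{"dx":-0.049,"dy":-0.35,"dz":0,"wx":0,"wy":0,"wz":0,"jaw":0.5},{"dx":-0.049,"dy":-0.35,"dz":0,"wx":0,"wy":0,"wz":0,"jaw":0.5},{"dx":-0.049,"dy":-0.35,"dz":0,"wx":0,"wy":0,"wz":0,"jaw":0.5}]' | head -1
python3 -m crank '[{"dx":-0.049,"dy":-0.35,"dz":0,"wx":0,"wy":0,"wz":0,"jaw":0.5},{"dx":-0.049,"dy":-0.35,"dz":0,"wx":0,"wy":0,"wz":0,"jaw":0.5},{"dx":-0.049,"dy":-0.25,"dz":0,"wx":0,"wy":0,"wz":0,"jaw":0.5},{"dx":0,"dy":-0.19,"dz":0,"wx":0,"wy":0,"wz":0,"jaw":0.5},{"dx":0,"dy":0,"dz":0,"wx":0,"wy":0,"wz":0,"jaw":0.5}]' | head -3
python3 -m crank '[{"dx":0,"dy":0,"dz":0.2,"wx":0,"wy":0,"wz":0,"jaw":0.5},{"dx":0,"dy":0,"dz":0.2,"wx":0,"wy":0,"wz":0,"jaw":0.5},{"dx":0,"dy":0,"dz":0,"wx":0,"wy":0,"wz":0,"jaw":0.5},{"dx":0,"dy":0,"dz":0,"wx":0,"wy":0,"wz":0,"jaw":0.5},{"dx":0,"dy":0,"dz":0,"wx":0,"wy":0,"wz":0,"jaw":0.5}]' | head -3
python3 plan.py 525.8 272.8 19 3.6
python3 -c "
from h import *
p=manip.capture('scene'); save(p,'d1.png',(300,160,480,320),3)"
```

```text
t: 17.62
t: 18.03
t: 18.45
position: [526.6, 276.1, 130.8]
orientation: [-180.0, -0.1, 3.8]
t: 18.87
position: [527.5, 272.3, 91.2]
orientation: [180.0, -0.1, 3.5]
t 18.87 at [527.5 272.3  91.2] [ 1.7998e+02 -6.0000e-02  3.4900e+00] w 0.5
turn units [ 0.001 -0.002 -0.004]
shift units in final orientation [-0.017 -0.006  0.722]
```

View pics/d1.png

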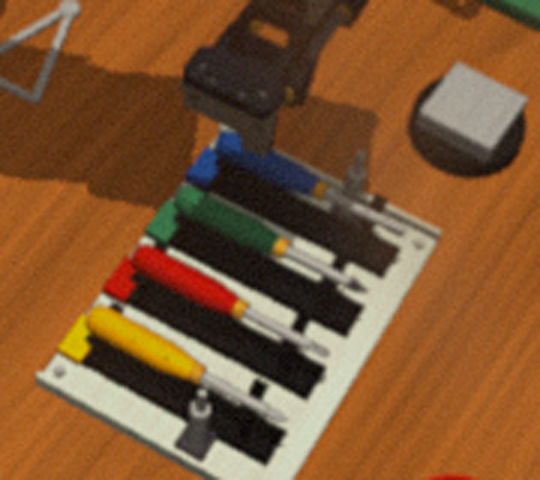

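The near finger (crop 262,135) stands beside the middle of the blue handle (255,160). I descend and close.

```bash

python3 -m crank '[{"dx":-0.017,"dy":-0.006,"dz":0.15,"wx":0,"wy":0,"wz":-0.004,"jaw":0.5},{"dx":0,"dy":0,"dz":0.2,"wx":0,"wy":0,"wz":0,"jaw":0.5},{"dx":0,"dy":0,"dz":0.2,"wx":0,"wy":0,"wz":0,"jaw":0.5},{"dx":0,"dy":0,"dz":0.12,"wx":0,"wy":0,"wz":0,"jaw":0.5},{"dx":0,"dy":0,"dz":0.05,"wx":0,"wy":0,"wz":0,"jaw":0.5}]'
python3 -m crank '[{"dx":0,"dy":0,"dz":0,"wx":0,"wy":0,"wz":0,"jaw":0.4},{"dx":0,"dy":0,"dz":0,"wx":0,"wy":0,"wz":0,"jaw":0.3},{"dx":0,"dy":0,"dz":0,"wx":0,"wy":0,"wz":0,"jaw":0.2},{"dx":0,"dy":0,"dz":0,"wx":0,"wy":0,"wz":0,"jaw":0.1},{"dx":0,"dy":0,"dz":0,"wx":0,"wy":0,"wz":0,"jaw":0}]'
python3 plan.py 525.8 272.8 19 3.6
```

```text
t: 19.33
position: [524.9, 272.7, 17.5]
orientation: [179.9, 0.0, 3.6]
force: [-0.6, 0.2, 0.3]
width: 0.498
grasp_force: 0.0
t: 19.75
position: [526.4, 274.9, 19.9]
orientation: [-179.9, -0.2, 3.5]
force: [-2.5, 7.8, 2.2]
width: 0.229
grasp_force: 30.0
t 19.75 at [526.4 274.9  19.9] [-179.86   -0.18    3.54] w 0.229
turn units [-0.005 -0.006 -0.002]
shift units in final orientation [-0.007  0.021  0.009]
```

Gripped, 21 mm wide. I lift.

```bash

python3 -m crank '[{"dx":0,"dy":0,"dz":-0.05,"wx":0,"wy":0,"wz":0,"jaw":0},{"dx":0,"dy":0,"dz":-0.15,"wx":0,"wy":0,"wz":0,"jaw":0},{"dx":0,"dy":0,"dz":-0.25,"wx":0,"wy":0,"wz":0,"jaw":0},{"dx":0,"dy":0,"dz":-0.25,"wx":0,"wy":0,"wz":0,"jaw":0},{"dx":0,"dy":0,"dz":-0.1,"wx":0,"wy":0,"wz":0,"jaw":0}]'
python3 plan.py 468.9 -90 100 3.0
```

```text
t: 20.17
position: [526.9, 273.9, 102.1]
orientation: [-179.9, -0.3, 3.6]
force: [0.4, -0.7, -0.5]
width: 0.231
grasp_force: 30.0
t 20.17 at [526.9 273.9 102.1] [-179.94   -0.26    3.57] w 0.231
turn units [-0.002 -0.009  0.02 ]
shift units in final orientation [-0.769  3.603  0.021]
```

```bash

python3 -m crank '[{"dx":-0.06,"dy":0.15,"dz":0,"wx":0,"wy":-0.009,"wz":0.02,"jaw":0},{"dx":-0.06,"dy":0.25,"dz":0,"wx":0,"wy":0,"wz":0,"jaw":0},{"dx":-0.06,"dy":0.32,"dz":0,"wx":0,"wy":0,"wz":0,"jaw":0},{"dx":-0.06,"dy":0.32,"dz":0,"wx":0,"wy":0,"wz":0,"jaw":0},{"dx":-0.06,"dy":0.32,"dz":0,"wx":0,"wy":0,"wz":0,"jaw":0}]' |head -1
python3 -m crank '[{"dx":-0.06,"dy":0.32,"dz":0,"wx":0,"wy":0,"wz":0,"jaw":0},{"dx":-0.06,"dy":0.32,"dz":0,"wx":0,"wy":0,"wz":0,"jaw":0},{"dx":-0.06,"dy":0.32,"dz":0,"wx":0,"wy":0,"wz":0,"jaw":0},{"dx":-0.06,"dy":0.32,"dz":0,"wx":0,"wy":0,"wz":0,"jaw":0},{"dx":-0.06,"dy":0.32,"dz":0,"wx":0,"wy":0,"wz":0,"jaw":0}]' |head -1
python3 -m crank '[{"dx":-0.06,"dy":0.32,"dz":0,"wx":0,"wy":0,"wz":0,"jaw":0},{"dx":-0.06,"dy":0.2,"dz":0,"wx":0,"wy":0,"wz":0,"jaw":0},{"dx":-0.049,"dy":0.12,"dz":0,"wx":0,"wy":0,"wz":0,"jaw":0},{"dx":0,"dy":0,"dz":0,"wx":0,"wy":0,"wz":0,"jaw":0},{"dx":0,"dy":0,"dz":0,"wx":0,"wy":0,"wz":0,"jaw":0}]'
python3 plan.py 468.9 -90 22 3.0
```

```text
t: 20.58
t: 21.0
t: 21.42
position: [466.1, -91.0, 98.1]
orientation: [180.0, 0.3, 2.9]
force: [-0.1, 0.9, -1.0]
width: 0.23
grasp_force: 30.0
t 21.42 at [466.1 -91.   98.1] [179.99   0.31   2.86] w 0.23
turn units [ 0.     0.011 -0.005]
shift units in final orientation [ 0.028 -0.009  0.761]
```

```bash

python3 -m crank '[{"dx":0.015,"dy":-0.005,"dz":0.1,"wx":0,"wy":0.006,"wz":-0.003,"jaw":0},{"dx":0,"dy":0,"dz":0.2,"wx":0,"wy":0,"wz":0,"jaw":0},{"dx":0,"dy":0,"dz":0.2,"wx":0,"wy":0,"wz":0,"jaw":0},{"dx":0,"dy":0,"dz":0.15,"wx":0,"wy":0,"wz":0,"jaw":0},{"dx":0,"dy":0,"dz":0.06,"wx":0,"wy":0,"wz":0,"jaw":0}]' |head -1
python3 -m crank '[{"dx":0,"dy":0,"dz":0,"wx":0,"wy":0,"wz":0,"jaw":0},{"dx":0,"dy":0,"dz":0,"wx":0,"wy":0,"wz":0,"jaw":0},{"dx":0,"dy":0,"dz":0,"wx":0,"wy":0,"wz":0,"jaw":0},{"dx":0,"dy":0,"dz":0,"wx":0,"wy":0,"wz":0,"jaw":0},{"dx":0,"dy":0,"dz":0,"wx":0,"wy":0,"wz":0,"jaw":0}]'
python3 plan.py 468.9 -90 18 3.0
python3 -c "
from h import *
p=manip.capture('scene'); save(p,'e1.png',(160,240,400,420),3)"
```

```text
t: 21.83
t: 22.25
position: [469.4, -89.9, 28.5]
orientation: [180.0, -0.0, 3.1]
force: [-0.6, -0.3, -0.8]
width: 0.231
grasp_force: 30.0
t 22.25 at [469.4 -89.9  28.5] [ 1.7995e+02 -2.0000e-02  3.0900e+00] w 0.231
turn units [ 0.002 -0.001  0.003]
shift units in final orientation [-0.005  0.     0.105]
```

View pics/e1.png

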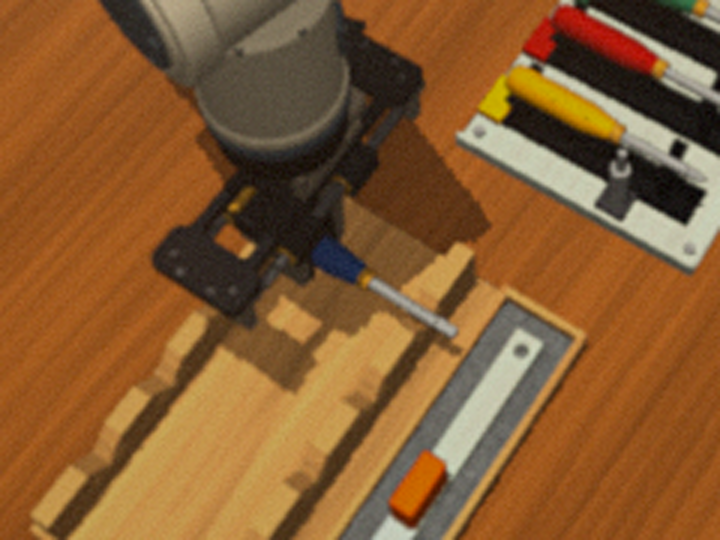

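The blue shank (crop 410,305) lies over its rack notch. I lower it gently.

```bash

python3 -m crank '[{"dx":0,"dy":0,"dz":0.03,"wx":0,"wy":0,"wz":0,"jaw":0},{"dx":0,"dy":0,"dz":0.03,"wx":0,"wy":0,"wz":0,"jaw":0},{"dx":0,"dy":0,"dz":0.02,"wx":0,"wy":0,"wz":0,"jaw":0},{"dx":0,"dy":0,"dz":0,"wx":0,"wy":0,"wz":0,"jaw":0},{"dx":0,"dy":0,"dz":0,"wx":0,"wy":0,"wz":0,"jaw":0}]'
python3 -m crank '[{"dx":0,"dy":0,"dz":0.015,"wx":0,"wy":0,"wz":0,"jaw":0},{"dx":0,"dy":0,"dz":0,"wx":0,"wy":0,"wz":0,"jaw":0},{"dx":0,"dy":0,"dz":0,"wx":0,"wy":0,"wz":0,"jaw":0},{"dx":0,"dy":0,"dz":0,"wx":0,"wy":0,"wz":0,"jaw":0},{"dx":0,"dy":0,"dz":0,"wx":0,"wy":0,"wz":0,"jaw":0}]'
```

```text
t: 22.72
position: [468.5, -89.9, 19.5]
orientation: [180.0, 0.1, 3.1]
force: [-0.1, 0.7, 0.6]
width: 0.236
grasp_force: 30.0
t: 23.13
position: [468.8, -89.8, 18.4]
orientation: [180.0, 0.0, 3.1]
force: [-0.9, 3.5, 6.4]
width: 0.229
grasp_force: 30.0
```

```bash

python3 -m crank '[{"dx":0,"dy":0,"dz":0,"wx":0,"wy":0,"wz":0,"jaw":0.35},{"dx":0,"dy":0,"dz":0,"wx":0,"wy":0,"wz":0,"jaw":0.48},{"dx":0,"dy":0,"dz":0,"wx":0,"wy":0,"wz":0,"jaw":0.48},{"dx":0,"dy":0,"dz":0,"wx":0,"wy":0,"wz":0,"jaw":0.48},{"dx":0,"dy":0,"dz":-0.1,"wx":0,"wy":0,"wz":0,"jaw":0.48}]'
python3 -m crank '[{"dx":0,"dy":0,"dz":-0.2,"wx":0,"wy":0,"wz":0,"jaw":0.5},{"dx":0,"dy":0,"dz":-0.3,"wx":0,"wy":0,"wz":0,"jaw":0.5},{"dx":0,"dy":0,"dz":-0.3,"wx":0,"wy":0,"wz":0,"jaw":0.5},{"dx":0,"dy":0,"dz":-0.1,"wx":0,"wy":0,"wz":0,"jaw":0.5},{"dx":0,"dy":0,"dz":0,"wx":0,"wy":0,"wz":0,"jaw":0.5}]'
python3 plan.py 529.8 214 100 3.6; python3 meas.py | grep -E 'blue|green'
```

```text
t: 23.55
position: [467.5, -89.7, 27.3]
orientation: [-180.0, 0.2, 3.1]
force: [-0.5, 0.4, -0.5]
width: 0.481
grasp_force: 0.0
t: 23.97
position: [470.9, -90.3, 121.2]
orientation: [179.9, -0.2, 3.1]
force: [-0.5, 0.3, 0.0]
width: 0.499
grasp_force: 0.0
t 23.97 at [470.9 -90.3 121.2] [179.89  -0.25   3.08] w 0.499
turn units [ 0.004 -0.009 -0.018]
shift units in final orientation [ 0.779 -3.     0.212]
top green ('mean', array([525.4, 213.9]), 'ang', 3.74, 'len', np.float64(79.0), 'n', 201, 'ztop', array([60.7, 65.4]))
top blue ('mean', array([443.8, -82.4]), 'ang', -1.87, 'len', np.float64(19.0), 'n', 8, 'ztop', array([54.8, 58. ]))
scene green ('mean', array([530.7, 210.7]), 'ang', 3.17, 'len', np.float64(76.0), 'n', 262, 'ztop', array([60.9, 65.3]))
scene blue ('mean', array([478.5, -88.4]), 'ang', 83.7, 'len', np.float64(335.0), 'n', 254, 'ztop', array([59.4, 63.1]))
```

```bash

python3 -m crank '[{"dx":0.078,"dy":-0.2,"dz":0,"wx":0,"wy":0,"wz":-0.018,"jaw":0.5},{"dx":0.078,"dy":-0.33,"dz":0,"wx":0,"wy":0,"wz":0,"jaw":0.5},{"dx":0.078,"dy":-0.33,"dz":0,"wx":0,"wy":0,"wz":0,"jaw":0.5},{"dx":0.078,"dy":-0.33,"dz":0,"wx":0,"wy":0,"wz":0,"jaw":0.5},{"dx":0.078,"dy":-0.33,"dz":0,"wx":0,"wy":0,"wz":0,"jaw":0.5}]' |head -1
python3 -m crank '[{"dx":0.078,"dy":-0.33,"dz":0,"wx":0,"wy":0,"wz":0,"jaw":0.5},{"dx":0.078,"dy":-0.33,"dz":0,"wx":0,"wy":0,"wz":0,"jaw":0.5},{"dx":0.078,"dy":-0.33,"dz":0,"wx":0,"wy":0,"wz":0,"jaw":0.5},{"dx":0.078,"dy":-0.33,"dz":0,"wx":0,"wy":0,"wz":0,"jaw":0.5},{"dx":0.077,"dy":-0.16,"dz":0,"wx":0,"wy":0,"wz":0,"jaw":0.5}]' |head -1
python3 -m crank '[{"dx":0,"dy":0,"dz":0.1,"wx":0,"wy":0,"wz":0,"jaw":0.5},{"dx":0,"dy":0,"dz":0.2,"wx":0,"wy":0,"wz":0,"jaw":0.5},{"dx":0,"dy":0,"dz":0.1,"wx":0,"wy":0,"wz":0,"jaw":0.5},{"dx":0,"dy":0,"dz":0,"wx":0,"wy":0,"wz":0,"jaw":0.5},{"dx":0,"dy":0,"dz":0,"wx":0,"wy":0,"wz":0,"jaw":0.5}]' |head -3
python3 plan.py 529.8 214 19 3.6
```

```text
t: 24.48
t: 24.9
t: 25.32
position: [526.6, 213.1, 76.5]
orientation: [179.9, 0.2, 3.6]
t 25.32 at [526.6 213.1  76.5] [179.9    0.25   3.55] w 0.497
turn units [ 0.003  0.009 -0.002]
shift units in final orientation [ 0.033 -0.007  0.575]
```

```bash

python3 -m crank '[{"dx":0.025,"dy":-0.007,"dz":0.15,"wx":0.002,"wy":0.005,"wz":0,"jaw":0.5},{"dx":0,"dy":0,"dz":0.2,"wx":0,"wy":0,"wz":0,"jaw":0.5},{"dx":0,"dy":0,"dz":0.15,"wx":0,"wy":0,"wz":0,"jaw":0.5},{"dx":0,"dy":0,"dz":0.07,"wx":0,"wy":0,"wz":0,"jaw":0.5},{"dx":0,"dy":0,"dz":0,"wx":0,"wy":0,"wz":0,"jaw":0.5}]'
python3 -m crank '[{"dx":0,"dy":0,"dz":0,"wx":0,"wy":0,"wz":0,"jaw":0.4},{"dx":0,"dy":0,"dz":0,"wx":0,"wy":0,"wz":0,"jaw":0.3},{"dx":0,"dy":0,"dz":0,"wx":0,"wy":0,"wz":0,"jaw":0.2},{"dx":0,"dy":0,"dz":0,"wx":0,"wy":0,"wz":0,"jaw":0.1},{"dx":0,"dy":0,"dz":0,"wx":0,"wy":0,"wz":0,"jaw":0}]'
python3 plan.py 529.8 214 19 3.6
```

```text
t: 25.73
position: [529.7, 214.4, 20.1]
orientation: [180.0, 0.0, 3.6]
force: [-1.8, -0.2, 0.6]
width: 0.496
grasp_force: 0.0
t: 26.15
position: [531.0, 215.5, 21.9]
orientation: [-179.9, -0.2, 3.6]
force: [-0.5, -0.9, 4.5]
width: 0.229
grasp_force: 30.0
t 26.15 at [531.  215.5  21.9] [-1.7995e+02 -1.7000e-01  3.6000e+00] w 0.229
turn units [-0.002 -0.006 -0.   ]
shift units in final orientation [-0.013  0.014  0.029]
```

```bash

python3 -m crank '[{"dx":0,"dy":0,"dz":-0.05,"wx":0,"wy":0,"wz":0,"jaw":0},{"dx":0,"dy":0,"dz":-0.15,"wx":0,"wy":0,"wz":0,"jaw":0},{"dx":0,"dy":0,"dz":-0.25,"wx":0,"wy":0,"wz":0,"jaw":0},{"dx":0,"dy":0,"dz":-0.25,"wx":0,"wy":0,"wz":0,"jaw":0},{"dx":0,"dy":0,"dz":-0.1,"wx":0,"wy":0,"wz":0,"jaw":0}]'
python3 plan.py 472 -150 100 3.0
```

```text
t: 26.57
position: [531.7, 215.8, 104.2]
orientation: [-179.9, -0.3, 3.6]
force: [0.1, 0.3, -0.0]
width: 0.233
grasp_force: 30.0
t 26.57 at [531.7 215.8 104.2] [-179.9    -0.28    3.6 ] w 0.233
turn units [-0.003 -0.01   0.021]
shift units in final orientation [-0.787  3.622  0.042]
```

```bash

python3 -m crank '[{"dx":-0.06,"dy":0.15,"dz":0,"wx":0,"wy":-0.005,"wz":0.02,"jaw":0},{"dx":-0.06,"dy":0.25,"dz":0,"wx":0,"wy":0,"wz":0,"jaw":0},{"dx":-0.06,"dy":0.32,"dz":0,"wx":0,"wy":0,"wz":0,"jaw":0},{"dx":-0.06,"dy":0.32,"dz":0,"wx":0,"wy":0,"wz":0,"jaw":0},{"dx":-0.06,"dy":0.32,"dz":0,"wx":0,"wy":0,"wz":0,"jaw":0}]' |head -1
python3 -m crank '[{"dx":-0.06,"dy":0.32,"dz":0,"wx":0,"wy":0,"wz":0,"jaw":0},{"dx":-0.06,"dy":0.32,"dz":0,"wx":0,"wy":0,"wz":0,"jaw":0},{"dx":-0.06,"dy":0.32,"dz":0,"wx":0,"wy":0,"wz":0,"jaw":0},{"dx":-0.06,"dy":0.32,"dz":0,"wx":0,"wy":0,"wz":0,"jaw":0},{"dx":-0.06,"dy":0.32,"dz":0,"wx":0,"wy":0,"wz":0,"jaw":0}]' |head -1
python3 -m crank '[{"dx":-0.06,"dy":0.32,"dz":0,"wx":0,"wy":0,"wz":0,"jaw":0},{"dx":-0.06,"dy":0.2,"dz":0,"wx":0,"wy":0,"wz":0,"jaw":0},{"dx":-0.06,"dy":0.14,"dz":0,"wx":0,"wy":0,"wz":0,"jaw":0},{"dx":0,"dy":0,"dz":0,"wx":0,"wy":0,"wz":0,"jaw":0},{"dx":0,"dy":0,"dz":0.1,"wx":0,"wy":0,"wz":0,"jaw":0}]' |head -1
python3 -m crank '[{"dx":0,"dy":0,"dz":0.2,"wx":0,"wy":0,"wz":0,"jaw":0},{"dx":0,"dy":0,"dz":0.15,"wx":0,"wy":0,"wz":0,"jaw":0},{"dx":0,"dy":0,"dz":0,"wx":0,"wy":0,"wz":0,"jaw":0},{"dx":0,"dy":0,"dz":0,"wx":0,"wy":0,"wz":0,"jaw":0},{"dx":0,"dy":0,"dz":0,"wx":0,"wy":0,"wz":0,"jaw":0}]'
python3 plan.py 472 -150 22 3.0
```

```text
t: 26.98
t: 27.4
t: 27.82
t: 28.23
position: [471.7, -149.9, 56.0]
orientation: [-180.0, 0.1, 3.1]
force: [-0.6, 0.3, -0.1]
width: 0.229
grasp_force: 30.0
t 28.23 at [ 471.7 -149.9   56. ] [-1.7996e+02  7.0000e-02  3.0700e+00] w 0.229
turn units [-0.001  0.002  0.002]
shift units in final orientation [0.003 0.001 0.34 ]
```

```bash

python3 -m crank '[{"dx":0,"dy":0,"dz":0.08,"wx":0,"wy":0,"wz":0,"jaw":0},{"dx":0,"dy":0,"dz":0.12,"wx":0,"wy":0,"wz":0,"jaw":0},{"dx":0,"dy":0,"dz":0.06,"wx":0,"wy":0,"wz":0,"jaw":0},{"dx":0,"dy":0,"dz":0.03,"wx":0,"wy":0,"wz":0,"jaw":0},{"dx":0,"dy":0,"dz":0.03,"wx":0,"wy":0,"wz":0,"jaw":0}]'
python3 -m crank '[{"dx":0,"dy":0,"dz":0.02,"wx":0,"wy":0,"wz":0,"jaw":0},{"dx":0,"dy":0,"dz":0,"wx":0,"wy":0,"wz":0,"jaw":0},{"dx":0,"dy":0,"dz":0,"wx":0,"wy":0,"wz":0,"jaw":0},{"dx":0,"dy":0,"dz":0,"wx":0,"wy":0,"wz":0,"jaw":0},{"dx":0,"dy":0,"dz":0,"wx":0,"wy":0,"wz":0,"jaw":0}]'
```

```text
t: 28.65
position: [471.6, -150.4, 23.8]
orientation: [-180.0, 0.1, 3.0]
force: [-0.1, -0.3, -0.4]
width: 0.23
grasp_force: 30.0
t: 29.07
position: [471.8, -150.5, 22.2]
orientation: [-180.0, 0.0, 3.0]
force: [0.2, -0.2, -0.3]
width: 0.23
grasp_force: 30.0
```

```bash

python3 -m crank '[{"dx":0,"dy":0,"dz":0.015,"wx":0,"wy":0,"wz":0,"jaw":0},{"dx":0,"dy":0,"dz":0.01,"wx":0,"wy":0,"wz":0,"jaw":0},{"dx":0,"dy":0,"dz":0,"wx":0,"wy":0,"wz":0,"jaw":0},{"dx":0,"dy":0,"dz":0,"wx":0,"wy":0,"wz":0,"jaw":0},{"dx":0,"dy":0,"dz":0,"wx":0,"wy":0,"wz":0,"jaw":0}]'
python3 -m crank '[{"dx":0,"dy":0,"dz":0.01,"wx":0,"wy":0,"wz":0,"jaw":0},{"dx":0,"dy":0,"dz":0,"wx":0,"wy":0,"wz":0,"jaw":0},{"dx":0,"dy":0,"dz":0,"wx":0,"wy":0,"wz":0,"jaw":0},{"dx":0,"dy":0,"dz":0,"wx":0,"wy":0,"wz":0,"jaw":0},{"dx":0,"dy":0,"dz":0,"wx":0,"wy":0,"wz":0,"jaw":0}]'
```

```text
t: 29.48
position: [471.9, -150.0, 20.8]
orientation: [-179.9, 0.0, 3.0]
force: [-4.4, 5.0, 20.6]
width: 0.23
grasp_force: 30.0
t: 29.9
position: [472.0, -149.8, 20.1]
orientation: [-179.9, 0.0, 3.0]
force: [-5.2, 7.9, 25.6]
width: 0.231
grasp_force: 30.0
```

```bash

python3 -m crank '[{"dx":0,"dy":0,"dz":-0.015,"wx":0,"wy":0,"wz":0,"jaw":0},{"dx":0,"dy":0,"dz":0,"wx":0,"wy":0,"wz":0,"jaw":0.35},{"dx":0,"dy":0,"dz":0,"wx":0,"wy":0,"wz":0,"jaw":0.48},{"dx":0,"dy":0,"dz":0,"wx":0,"wy":0,"wz":0,"jaw":0.48},{"dx":0,"dy":0,"dz":0,"wx":0,"wy":0,"wz":0,"jaw":0.48}]'
python3 -m crank '[{"dx":0,"dy":0,"dz":-0.1,"wx":0,"wy":0,"wz":0,"jaw":0.5},{"dx":0,"dy":0,"dz":-0.3,"wx":0,"wy":0,"wz":0,"jaw":0.5},{"dx":0,"dy":0,"dz":-0.3,"wx":0,"wy":0,"wz":0,"jaw":0.5},{"dx":0,"dy":0,"dz":-0.2,"wx":0,"wy":0,"wz":0,"jaw":0.5},{"dx":0,"dy":0,"dz":-0.1,"wx":0,"wy":0,"wz":0,"jaw":0.5}]'
python3 plan.py 533.8 154.5 100 3.6; python3 meas.py | grep -E 'blue|green|red|yellow'
```

```text
t: 30.32
position: [471.5, -150.5, 19.7]
orientation: [-180.0, 0.1, 3.0]
force: [-0.1, 0.2, -0.1]
width: 0.478
grasp_force: 0.0
t: 30.73
position: [473.1, -151.0, 123.1]
orientation: [179.9, -0.2, 3.0]
force: [0.3, -0.5, -0.6]
width: 0.497
grasp_force: 0.0
t 30.73 at [ 473.1 -151.   123.1] [ 1.7995e+02 -1.5000e-01  3.0200e+00] w 0.497
turn units [ 0.002 -0.005 -0.02 ]
shift units in final orientation [ 0.797 -3.011  0.231]
top red ('mean', array([529.3, 154.6]), 'ang', 3.37, 'len', np.float64(79.0), 'n', 240, 'ztop', array([60.1, 65.2]))
top yellow ('mean', array([535.9,  95.5]), 'ang', 2.97, 'len', np.float64(83.0), 'n', 144, 'ztop', array([61.8, 65.9]))
top green ('mean', array([ 444.2, -148.2]), 'ang', 3.34, 'len', np.float64(23.0), 'n', 50, 'ztop', array([59.8, 65.2]))
top blue ('mean', array([464.5, -86.3]), 'ang', 4.98, 'len', np.float64(76.0), 'n', 148, 'ztop', array([59.1, 63.8]))
scene red ('mean', array([534. , 152.1]), 'ang', 4.64, 'len', np.float64(125.0), 'n', 289, 'ztop', array([60.5, 65.2]))
scene yellow ('mean', array([539.5,  93. ]), 'ang', 3.54, 'len', np.float64(82.0), 'n', 156, 'ztop', array([62.3, 66.1]))
scene green ('mean', array([ 478.4, -148.7]), 'ang', 81.19, 'len', np.float64(358.0), 'n', 249, 'ztop', array([59.2, 63. ]))
scene blue ('mean', array([476.7, -90.8]), 'ang', 1.96, 'len', np.float64(65.0), 'n', 269, 'ztop', array([59.2, 63.4]))
```

Both tools are well seated. Next is red, with the same pattern.

```bash

python3 -m crank '[{"dx":0.08,"dy":-0.2,"dz":0,"wx":0,"wy":0,"wz":-0.02,"jaw":0.5},{"dx":0.08,"dy":-0.33,"dz":0,"wx":0,"wy":0,"wz":0,"jaw":0.5},{"dx":0.08,"dy":-0.33,"dz":0,"wx":0,"wy":0,"wz":0,"jaw":0.5},{"dx":0.08,"dy":-0.33,"dz":0,"wx":0,"wy":0,"wz":0,"jaw":0.5},{"dx":0.08,"dy":-0.33,"dz":0,"wx":0,"wy":0,"wz":0,"jaw":0.5}]' |head -1
python3 -m crank '[{"dx":0.08,"dy":-0.33,"dz":0,"wx":0,"wy":0,"wz":0,"jaw":0.5},{"dx":0.08,"dy":-0.33,"dz":0,"wx":0,"wy":0,"wz":0,"jaw":0.5},{"dx":0.08,"dy":-0.33,"dz":0,"wx":0,"wy":0,"wz":0,"jaw":0.5},{"dx":0.08,"dy":-0.33,"dz":0,"wx":0,"wy":0,"wz":0,"jaw":0.5},{"dx":0.08,"dy":-0.17,"dz":0,"wx":0,"wy":0,"wz":0,"jaw":0.5}]' |head -1
python3 -m crank '[{"dx":0,"dy":0,"dz":0.1,"wx":0,"wy":0,"wz":0,"jaw":0.5},{"dx":0,"dy":0,"dz":0.2,"wx":0,"wy":0,"wz":0,"jaw":0.5},{"dx":0,"dy":0,"dz":0.1,"wx":0,"wy":0,"wz":0,"jaw":0.5},{"dx":0,"dy":0,"dz":0,"wx":0,"wy":0,"wz":0,"jaw":0.5},{"dx":0,"dy":0,"dz":0,"wx":0,"wy":0,"wz":0,"jaw":0.5}]' |head -3
python3 plan.py 533.8 154.5 19 3.6
```

```text
t: 31.25
t: 31.67
t: 32.08
position: [531.6, 153.8, 78.7]
orientation: [180.0, 0.2, 3.6]
t 32.08 at [531.6 153.8  78.7] [179.99   0.23   3.55] w 0.502
turn units [ 0.     0.008 -0.002]
shift units in final orientation [ 0.023 -0.005  0.597]
```

```bash

python3 -m crank '[{"dx":0.015,"dy":-0.005,"dz":0.15,"wx":0,"wy":0.004,"wz":0,"jaw":0.5},{"dx":0,"dy":0,"dz":0.2,"wx":0,"wy":0,"wz":0,"jaw":0.5},{"dx":0,"dy":0,"dz":0.17,"wx":0,"wy":0,"wz":0,"jaw":0.5},{"dx":0,"dy":0,"dz":0.07,"wx":0,"wy":0,"wz":0,"jaw":0.5},{"dx":0,"dy":0,"dz":0,"wx":0,"wy":0,"wz":0,"jaw":0.5}]'
python3 -m crank '[{"dx":0,"dy":0,"dz":0,"wx":0,"wy":0,"wz":0,"jaw":0.4},{"dx":0,"dy":0,"dz":0,"wx":0,"wy":0,"wz":0,"jaw":0.3},{"dx":0,"dy":0,"dz":0,"wx":0,"wy":0,"wz":0,"jaw":0.2},{"dx":0,"dy":0,"dz":0,"wx":0,"wy":0,"wz":0,"jaw":0.1},{"dx":0,"dy":0,"dz":0,"wx":0,"wy":0,"wz":0,"jaw":0}]'
python3 plan.py 533.8 154.5 19 3.6
```

```text
t: 32.5
position: [533.4, 154.8, 20.1]
orientation: [-180.0, 0.1, 3.6]
force: [-0.1, -0.1, -1.2]
width: 0.497
grasp_force: 0.0
t: 32.92
position: [535.0, 155.6, 21.9]
orientation: [-180.0, -0.1, 3.6]
force: [0.5, -1.5, 4.5]
width: 0.227
grasp_force: 30.0
t 32.92 at [535.  155.6  21.9] [-1.7996e+02 -1.4000e-01  3.6000e+00] w 0.227
turn units [-0.001 -0.005  0.   ]
shift units in final orientation [-0.012  0.01   0.029]
```

```bash

python3 -m crank '[{"dx":0,"dy":0,"dz":-0.05,"wx":0,"wy":0,"wz":0,"jaw":0},{"dx":0,"dy":0,"dz":-0.15,"wx":0,"wy":0,"wz":0,"jaw":0},{"dx":0,"dy":0,"dz":-0.25,"wx":0,"wy":0,"wz":0,"jaw":0},{"dx":0,"dy":0,"dz":-0.25,"wx":0,"wy":0,"wz":0,"jaw":0},{"dx":0,"dy":0,"dz":-0.1,"wx":0,"wy":0,"wz":0,"jaw":0}]'
python3 -m crank '[{"dx":-0.06,"dy":0.15,"dz":0,"wx":0,"wy":-0.005,"wz":0.02,"jaw":0},{"dx":-0.06,"dy":0.25,"dz":0,"wx":0,"wy":0,"wz":0,"jaw":0},{"dx":-0.06,"dy":0.32,"dz":0,"wx":0,"wy":0,"wz":0,"jaw":0},{"dx":-0.06,"dy":0.32,"dz":0,"wx":0,"wy":0,"wz":0,"jaw":0},{"dx":-0.06,"dy":0.32,"dz":0,"wx":0,"wy":0,"wz":0,"jaw":0}]' |head -1
python3 -m crank '[{"dx":-0.06,"dy":0.32,"dz":0,"wx":0,"wy":0,"wz":0,"jaw":0},{"dx":-0.06,"dy":0.32,"dz":0,"wx":0,"wy":0,"wz":0,"jaw":0},{"dx":-0.06,"dy":0.32,"dz":0,"wx":0,"wy":0,"wz":0,"jaw":0},{"dx":-0.06,"dy":0.32,"dz":0,"wx":0,"wy":0,"wz":0,"jaw":0},{"dx":-0.06,"dy":0.32,"dz":0,"wx":0,"wy":0,"wz":0,"jaw":0}]' |head -1
python3 -m crank '[{"dx":-0.06,"dy":0.32,"dz":0,"wx":0,"wy":0,"wz":0,"jaw":0},{"dx":-0.06,"dy":0.2,"dz":0,"wx":0,"wy":0,"wz":0,"jaw":0},{"dx":-0.06,"dy":0.14,"dz":0,"wx":0,"wy":0,"wz":0,"jaw":0},{"dx":0,"dy":0,"dz":0,"wx":0,"wy":0,"wz":0,"jaw":0},{"dx":0,"dy":0,"dz":0.1,"wx":0,"wy":0,"wz":0,"jaw":0}]' |head -1
python3 -m crank '[{"dx":0,"dy":0,"dz":0.2,"wx":0,"wy":0,"wz":0,"jaw":0},{"dx":0,"dy":0,"dz":0.15,"wx":0,"wy":0,"wz":0,"jaw":0},{"dx":0,"dy":0,"dz":0,"wx":0,"wy":0,"wz":0,"jaw":0},{"dx":0,"dy":0,"dz":0,"wx":0,"wy":0,"wz":0,"jaw":0},{"dx":0,"dy":0,"dz":0,"wx":0,"wy":0,"wz":0,"jaw":0}]'
python3 plan.py 475 -209.8 22 3.0
```

```text
t: 33.33
position: [535.6, 156.0, 104.1]
orientation: [-179.9, -0.3, 3.6]
force: [1.1, -0.3, -0.1]
width: 0.231
grasp_force: 30.0
t: 33.75
t: 34.17
t: 34.58
t: 35.0
position: [475.6, -209.6, 55.9]
orientation: [-180.0, 0.1, 3.1]
force: [0.3, -0.1, -0.5]
width: 0.234
grasp_force: 30.0
t 35.0 at [ 475.6 -209.6   55.9] [-1.7996e+02  1.1000e-01  3.0700e+00] w 0.234
turn units [-0.001  0.004  0.002]
shift units in final orientation [-0.006  0.002  0.339]
```

```bash

python3 -m crank '[{"dx":-0.005,"dy":0,"dz":0.08,"wx":0,"wy":0,"wz":0,"jaw":0},{"dx":0,"dy":0,"dz":0.12,"wx":0,"wy":0,"wz":0,"jaw":0},{"dx":0,"dy":0,"dz":0.06,"wx":0,"wy":0,"wz":0,"jaw":0},{"dx":0,"dy":0,"dz":0.03,"wx":0,"wy":0,"wz":0,"jaw":0},{"dx":0,"dy":0,"dz":0.03,"wx":0,"wy":0,"wz":0,"jaw":0}]'
python3 -m crank '[{"dx":0,"dy":0,"dz":0.02,"wx":0,"wy":0,"wz":0,"jaw":0},{"dx":0,"dy":0,"dz":0.01,"wx":0,"wy":0,"wz":0,"jaw":0},{"dx":0,"dy":0,"dz":0,"wx":0,"wy":0,"wz":0,"jaw":0},{"dx":0,"dy":0,"dz":0,"wx":0,"wy":0,"wz":0,"jaw":0},{"dx":0,"dy":0,"dz":0,"wx":0,"wy":0,"wz":0,"jaw":0}]'
```

```text
t: 35.42
position: [475.0, -210.1, 23.7]
orientation: [-180.0, 0.1, 3.0]
force: [-0.1, 0.2, -0.4]
width: 0.227
grasp_force: 30.0
t: 35.83
position: [475.1, -210.1, 21.3]
orientation: [-180.0, 0.1, 3.0]
force: [-1.7, 2.2, 4.2]
width: 0.235
grasp_force: 30.0
```

Contact at 4 N. I lower a hair, then release and lift.

```bash

python3 -m crank '[{"dx":0,"dy":0,"dz":0.003,"wx":0,"wy":0,"wz":0,"jaw":0},{"dx":0,"dy":0,"dz":0,"wx":0,"wy":0,"wz":0,"jaw":0.35},{"dx":0,"dy":0,"dz":0,"wx":0,"wy":0,"wz":0,"jaw":0.48},{"dx":0,"dy":0,"dz":0,"wx":0,"wy":0,"wz":0,"jaw":0.48},{"dx":0,"dy":0,"dz":0,"wx":0,"wy":0,"wz":0,"jaw":0.48}]'
python3 -m crank '[{"dx":0,"dy":0,"dz":-0.1,"wx":0,"wy":0,"wz":0,"jaw":0.5},{"dx":0,"dy":0,"dz":-0.3,"wx":0,"wy":0,"wz":0,"jaw":0.5},{"dx":0,"dy":0,"dz":-0.3,"wx":0,"wy":0,"wz":0,"jaw":0.5},{"dx":0,"dy":0,"dz":-0.2,"wx":0,"wy":0,"wz":0,"jaw":0.5},{"dx":0,"dy":0,"dz":-0.1,"wx":0,"wy":0,"wz":0,"jaw":0.5}]' | head -2
python3 plan.py 537.5 95 100 3.6
```

```text
t: 36.25
position: [475.0, -210.3, 20.6]
orientation: [-180.0, 0.1, 3.0]
force: [0.1, -0.2, 0.6]
width: 0.474
grasp_force: 0.0
t: 36.67
position: [476.5, -210.9, 124.0]
t 36.67 at [ 476.5 -210.9  124. ] [ 1.7992e+02 -1.3000e-01  3.0200e+00] w 0.497
turn units [ 0.003 -0.004 -0.02 ]
shift units in final orientation [ 0.8   -3.015  0.24 ]
```

```bash

python3 -m crank '[{"dx":0.08,"dy":-0.2,"dz":0,"wx":0,"wy":0,"wz":-0.02,"jaw":0.5},{"dx":0.08,"dy":-0.33,"dz":0,"wx":0,"wy":0,"wz":0,"jaw":0.5},{"dx":0.08,"dy":-0.33,"dz":0,"wx":0,"wy":0,"wz":0,"jaw":0.5},{"dx":0.08,"dy":-0.33,"dz":0,"wx":0,"wy":0,"wz":0,"jaw":0.5},{"dx":0.08,"dy":-0.33,"dz":0,"wx":0,"wy":0,"wz":0,"jaw":0.5}]' |head -1
python3 -m crank '[{"dx":0.08,"dy":-0.33,"dz":0,"wx":0,"wy":0,"wz":0,"jaw":0.5},{"dx":0.08,"dy":-0.33,"dz":0,"wx":0,"wy":0,"wz":0,"jaw":0.5},{"dx":0.08,"dy":-0.33,"dz":0,"wx":0,"wy":0,"wz":0,"jaw":0.5},{"dx":0.08,"dy":-0.33,"dz":0,"wx":0,"wy":0,"wz":0,"jaw":0.5},{"dx":0.08,"dy":-0.17,"dz":0,"wx":0,"wy":0,"wz":0,"jaw":0.5}]' |head -1
python3 -m crank '[{"dx":0,"dy":0,"dz":0.1,"wx":0,"wy":0,"wz":0,"jaw":0.5},{"dx":0,"dy":0,"dz":0.2,"wx":0,"wy":0,"wz":0,"jaw":0.5},{"dx":0,"dy":0,"dz":0.1,"wx":0,"wy":0,"wz":0,"jaw":0.5},{"dx":0,"dy":0,"dz":0,"wx":0,"wy":0,"wz":0,"jaw":0.5},{"dx":0,"dy":0,"dz":0,"wx":0,"wy":0,"wz":0,"jaw":0.5}]' |head -3
python3 plan.py 537.5 95 19 3.6
```

```text
t: 37.08
t: 37.5
t: 37.92
position: [535.2, 94.3, 79.9]
orientation: [-180.0, 0.2, 3.6]
t 37.92 at [535.2  94.3  79.9] [-179.99    0.22    3.55] w 0.499
turn units [-0.     0.008 -0.002]
shift units in final orientation [ 0.023 -0.006  0.609]
```

```bash

python3 -m crank '[{"dx":0.015,"dy":-0.005,"dz":0.15,"wx":0,"wy":0.004,"wz":0,"jaw":0.5},{"dx":0,"dy":0,"dz":0.2,"wx":0,"wy":0,"wz":0,"jaw":0.5},{"dx":0,"dy":0,"dz":0.18,"wx":0,"wy":0,"wz":0,"jaw":0.5},{"dx":0,"dy":0,"dz":0.07,"wx":0,"wy":0,"wz":0,"jaw":0.5},{"dx":0,"dy":0,"dz":0,"wx":0,"wy":0,"wz":0,"jaw":0.5}]'
python3 -m crank '[{"dx":0,"dy":0,"dz":0,"wx":0,"wy":0,"wz":0,"jaw":0.4},{"dx":0,"dy":0,"dz":0,"wx":0,"wy":0,"wz":0,"jaw":0.3},{"dx":0,"dy":0,"dz":0,"wx":0,"wy":0,"wz":0,"jaw":0.2},{"dx":0,"dy":0,"dz":0,"wx":0,"wy":0,"wz":0,"jaw":0.1},{"dx":0,"dy":0,"dz":0,"wx":0,"wy":0,"wz":0,"jaw":0}]'
python3 plan.py 478.1 -269.5 22 3.0
```

```text
t: 38.33
position: [536.8, 95.1, 19.8]
orientation: [-180.0, 0.1, 3.6]
force: [-0.7, -0.2, 0.0]
width: 0.503
grasp_force: 0.0
t: 38.75
position: [538.4, 95.7, 21.6]
orientation: [-180.0, -0.1, 3.6]
force: [0.2, -2.6, 6.0]
width: 0.232
grasp_force: 30.0
t 38.75 at [538.4  95.7  21.6] [-1.7998e+02 -1.2000e-01  3.6100e+00] w 0.232
turn units [-0.001 -0.004  0.021]
shift units in final orientation [-0.793  3.616 -0.004]
```

```bash

python3 -m crank '[{"dx":0,"dy":0,"dz":-0.05,"wx":0,"wy":0,"wz":0,"jaw":0},{"dx":0,"dy":0,"dz":-0.15,"wx":0,"wy":0,"wz":0,"jaw":0},{"dx":0,"dy":0,"dz":-0.25,"wx":0,"wy":0,"wz":0,"jaw":0},{"dx":0,"dy":0,"dz":-0.25,"wx":0,"wy":0,"wz":0,"jaw":0},{"dx":0,"dy":0,"dz":-0.1,"wx":0,"wy":0,"wz":0,"jaw":0}]'
python3 -m crank '[{"dx":-0.06,"dy":0.15,"dz":0,"wx":0,"wy":-0.005,"wz":0.02,"jaw":0},{"dx":-0.06,"dy":0.25,"dz":0,"wx":0,"wy":0,"wz":0,"jaw":0},{"dx":-0.06,"dy":0.32,"dz":0,"wx":0,"wy":0,"wz":0,"jaw":0},{"dx":-0.06,"dy":0.32,"dz":0,"wx":0,"wy":0,"wz":0,"jaw":0},{"dx":-0.06,"dy":0.32,"dz":0,"wx":0,"wy":0,"wz":0,"jaw":0}]' |head -1
python3 -m crank '[{"dx":-0.06,"dy":0.32,"dz":0,"wx":0,"wy":0,"wz":0,"jaw":0},{"dx":-0.06,"dy":0.32,"dz":0,"wx":0,"wy":0,"wz":0,"jaw":0},{"dx":-0.06,"dy":0.32,"dz":0,"wx":0,"wy":0,"wz":0,"jaw":0},{"dx":-0.06,"dy":0.32,"dz":0,"wx":0,"wy":0,"wz":0,"jaw":0},{"dx":-0.06,"dy":0.32,"dz":0,"wx":0,"wy":0,"wz":0,"jaw":0}]' |head -1
python3 -m crank '[{"dx":-0.06,"dy":0.32,"dz":0,"wx":0,"wy":0,"wz":0,"jaw":0},{"dx":-0.06,"dy":0.2,"dz":0,"wx":0,"wy":0,"wz":0,"jaw":0},{"dx":-0.06,"dy":0.14,"dz":0,"wx":0,"wy":0,"wz":0,"jaw":0},{"dx":0,"dy":0,"dz":0,"wx":0,"wy":0,"wz":0,"jaw":0},{"dx":0,"dy":0,"dz":0.1,"wx":0,"wy":0,"wz":0,"jaw":0}]' |head -1
python3 -m crank '[{"dx":0,"dy":0,"dz":0.2,"wx":0,"wy":0,"wz":0,"jaw":0},{"dx":0,"dy":0,"dz":0.15,"wx":0,"wy":0,"wz":0,"jaw":0},{"dx":0,"dy":0,"dz":0,"wx":0,"wy":0,"wz":0,"jaw":0},{"dx":0,"dy":0,"dz":0,"wx":0,"wy":0,"wz":0,"jaw":0},{"dx":0,"dy":0,"dz":0,"wx":0,"wy":0,"wz":0,"jaw":0}]'
python3 plan.py 478.1 -269.5 22 3.0
```

```text
t: 39.17
position: [539.1, 96.1, 103.8]
orientation: [-179.9, -0.2, 3.6]
force: [1.2, -0.1, -0.5]
width: 0.232
grasp_force: 30.0
t: 39.58
t: 40.0
t: 40.42
t: 40.83
position: [479.3, -269.3, 55.8]
orientation: [-180.0, 0.1, 3.1]
force: [0.0, -0.2, 0.2]
width: 0.231
grasp_force: 30.0
t 40.83 at [ 479.3 -269.3   55.8] [-1.7997e+02  1.1000e-01  3.0700e+00] w 0.231
turn units [-0.001  0.004  0.003]
shift units in final orientation [-0.012  0.001  0.338]
```

```bash

python3 -m crank '[{"dx":-0.01,"dy":0,"dz":0.08,"wx":0,"wy":0,"wz":0,"jaw":0},{"dx":0,"dy":0,"dz":0.12,"wx":0,"wy":0,"wz":0,"jaw":0},{"dx":0,"dy":0,"dz":0.06,"wx":0,"wy":0,"wz":0,"jaw":0},{"dx":0,"dy":0,"dz":0.03,"wx":0,"wy":0,"wz":0,"jaw":0},{"dx":0,"dy":0,"dz":0.03,"wx":0,"wy":0,"wz":0,"jaw":0}]'
python3 -m crank '[{"dx":0,"dy":0,"dz":0.02,"wx":0,"wy":0,"wz":0,"jaw":0},{"dx":0,"dy":0,"dz":0.01,"wx":0,"wy":0,"wz":0,"jaw":0},{"dx":0,"dy":0,"dz":0,"wx":0,"wy":0,"wz":0,"jaw":0},{"dx":0,"dy":0,"dz":0,"wx":0,"wy":0,"wz":0,"jaw":0},{"dx":0,"dy":0,"dz":0,"wx":0,"wy":0,"wz":0,"jaw":0}]'
```

```text
t: 41.25
position: [477.5, -269.8, 22.9]
orientation: [-179.9, 0.2, 3.0]
force: [-0.4, -0.1, -0.5]
width: 0.232
grasp_force: 30.0
t: 41.67
position: [477.7, -269.8, 20.8]
orientation: [-180.0, 0.1, 3.0]
force: [-1.4, 1.9, 3.3]
width: 0.235
grasp_force: 30.0
```

Contact. I release, lift, move clear and check everything.

```bash

python3 -m crank '[{"dx":0,"dy":0,"dz":0.003,"wx":0,"wy":0,"wz":0,"jaw":0},{"dx":0,"dy":0,"dz":0,"wx":0,"wy":0,"wz":0,"jaw":0.35},{"dx":0,"dy":0,"dz":0,"wx":0,"wy":0,"wz":0,"jaw":0.48},{"dx":0,"dy":0,"dz":0,"wx":0,"wy":0,"wz":0,"jaw":0.48},{"dx":0,"dy":0,"dz":0,"wx":0,"wy":0,"wz":0,"jaw":0.48}]'
python3 -m crank '[{"dx":0,"dy":0,"dz":-0.1,"wx":0,"wy":0,"wz":0,"jaw":0.5},{"dx":0,"dy":0,"dz":-0.3,"wx":0,"wy":0,"wz":0,"jaw":0.5},{"dx":0,"dy":0,"dz":-0.3,"wx":0,"wy":0,"wz":0,"jaw":0.5},{"dx":0,"dy":0,"dz":-0.3,"wx":0,"wy":0,"wz":0,"jaw":0.5},{"dx":0,"dy":0,"dz":-0.3,"wx":0,"wy":0,"wz":0,"jaw":0.5}]' | head -2
python3 -m crank '[{"dx":0,"dy":0.3,"dz":0,"wx":0,"wy":0,"wz":0,"jaw":0.5},{"dx":-0.1,"dy":0.35,"dz":0,"wx":0,"wy":0,"wz":0,"jaw":0.5},{"dx":-0.1,"dy":0.35,"dz":0,"wx":0,"wy":0,"wz":0,"jaw":0.5},{"dx":-0.1,"dy":0.35,"dz":0,"wx":0,"wy":0,"wz":0,"jaw":0.5},{"dx":-0.1,"dy":0.35,"dz":0,"wx":0,"wy":0,"wz":0,"jaw":0.5}]' | head -2
python3 -m crank '[{"dx":-0.1,"dy":0.35,"dz":0,"wx":0,"wy":0,"wz":0,"jaw":0.5},{"dx":-0.1,"dy":0.35,"dz":0,"wx":0,"wy":0,"wz":0,"jaw":0.5},{"dx":-0.1,"dy":0.3,"dz":0,"wx":0,"wy":0,"wz":0,"jaw":0.5},{"dx":0,"dy":0.1,"dz":0,"wx":0,"wy":0,"wz":0,"jaw":0.5},{"dx":0,"dy":0,"dz":0,"wx":0,"wy":0,"wz":0,"jaw":0.5}]'
python3 - <<'E'
from meas import *
p,C=run('scene'); save(p,'f1.png',(140,220,420,480),2.3); run('top')
p=manip.capture('top'); C=cloud(p); s=cv2.cvtColor(p['image'],cv2.COLOR_RGB2HSV)[...,1]; m=(s<40)&(C[...,0]>580)&(C[...,0]<655)&(C[...,1]<-10)&(C[...,1]>-330)&(C[...,2]>17)&(C[...,2]<27)&(p['image'].min(-1)>150); print('bar in trough',line(C[m]))
E
```

```text
t: 42.08
position: [478.0, -270.1, 20.3]
orientation: [-180.0, 0.1, 3.0]
force: [-0.5, 0.1, -0.3]
width: 0.477
grasp_force: 0.0
t: 42.5
position: [477.9, -269.9, 152.4]
t: 42.92
position: [446.6, -443.5, 151.3]
t: 43.33
position: [422.3, -555.6, 150.7]
orientation: [180.0, 0.1, 2.9]
force: [-0.9, 1.0, -0.0]
width: 0.501
grasp_force: 0.0
scene red ('mean', array([ 478.8, -198.9]), 'ang', 76.22, 'len', np.float64(475.0), 'n', 269, 'ztop', array([59.8, 64. ]))
scene yellow ('mean', array([ 479.8, -267.1]), 'ang', 81.78, 'len', np.float64(358.0), 'n', 203, 'ztop', array([60.3, 63.9]))
scene green ('mean', array([ 471.7, -150.8]), 'ang', 2.44, 'len', np.float64(77.0), 'n', 345, 'ztop', array([59.3, 62.9]))
scene blue ('mean', array([469.7, -90.5]), 'ang', 15.69, 'len', np.float64(150.0), 'n', 344, 'ztop', array([59.3, 62.8]))
scene grip 0 
scene bar ('mean', array([603.8, 121.9]), 'ang', 91.13, 'len', np.float64(390.0), 'n', 50, 'ztop', array([59.6, 71.9]))
scene trough ('mean', array([ 615.8, -179.9]), 'ang', 92.81, 'len', np.float64(284.0), 'n', 3143, 'ztop', array([13.6, 19.7])) (array
[... 1040 characters left out ...]
 68.1]))
top trough ('mean', array([ 617.1, -171. ]), 'ang', 93.31, 'len', np.float64(285.0), 'n', 1439, 'ztop', array([13.5, 19.5])) (array([ 555.8, -176.7]), array([180. , 285.2]), 3.65)
top rack (array([ 567.3, -184.3]), array([339.4, 294.1]), 89.4)
top tray (array([570.3, 179.8]), array([299.7, 298.8]), 89.84)
top boards> 40 ('mean', array([ 505. , -177.3]), 'ang', 92.82, 'len', np.float64(286.0), 'n', 2353, 'ztop', array([55.1, 61.4]))
top boards> 53 ('mean', array([ 509. , -176.6]), 'ang', 92.11, 'len', np.float64(285.0), 'n', 1526, 'ztop', array([57.3, 61.6]))
bar in trough ('mean', array([ 618.3, -171.3]), 'ang', 93.64, 'len', np.float64(252.0), 'n', 504, 'ztop', array([20.4, 25. ]))
```

View pics/f1.png

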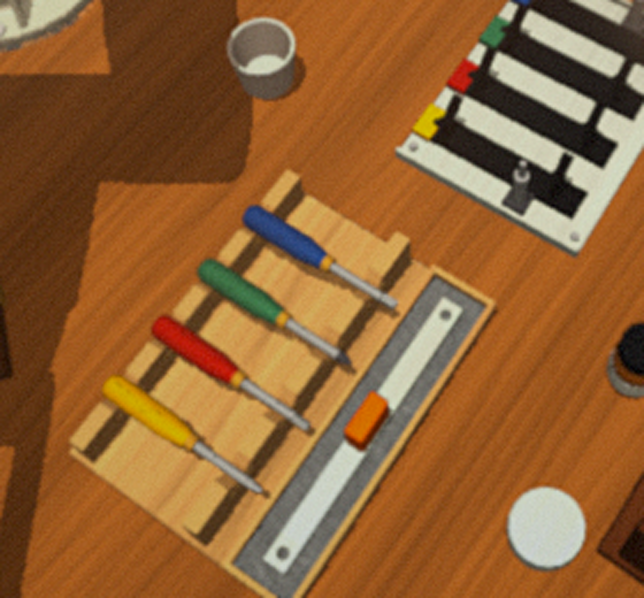

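The picture shows all four tools seated in the rack, from the left blue (285,235), green (240,290), red (195,348), yellow (150,410), and the bar flat in the trough (365,420). Handle tops are about 62 mm high, and all measured positions are within tolerance. I hand the job in.

```bash
python3 -c "
from workcell import manip
print(manip.finish_job())"
```

```text
the job is handed in; nothing more can be done
None
```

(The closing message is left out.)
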